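# Start the fume cabinet and push its sash up to the working mark

## Robot

A 7-joint arm with a two-finger parallel gripper is mounted at the origin on a cart in front of the work surface, level with it; the furniture and walls round the work are solid. World frame = base frame: x ahead of the robot, y to its left, z up, the work surface at z = 0. Lengths are in m, angles in rad, forces in N, time in s.
With the tool pointing down it reaches from about 0.4 to 0.85 m from the base axis. Payload 4.5 kg.
Tool frame: the origin (TCP) lies midway between the tips of the shut fingers; the grasp point (between the pads) lies 19 mm behind it (arm.grip_depth is the distance from the TCP to the grasp point, in m); z points along the fingers, y is the direction in which the jaws open and shut (so a half turn about z gives the same grasp; the last joint's range is limited). The gripper opens to 85 mm and grips with 20 to 120 N. Pads are 22 mm wide; open, the fingers measure 114 mm over their backs; the gripper's body (76 mm by 85 mm) begins 54 mm behind the grasp point. The pads swing forward as they close: fully open they stand 13 mm farther back than shut.
Start: joints at [1.289, 0.689, -0.195, 1.565, 0.157, 0.902, -0.215], TCP at [0.194, -0.594, 0.199] pointing down, gripper open.
Joint ranges: [-3.01, 3.01], [-0.46, 2.08], [-1.47, 1.51], [0.13, 2.56], [-1, 4.14], [0.04, 2.09], [-2.66, 2.66]. Speed limits (rad/s): [2.57, 2.57, 3.14, 3.14, 3.14, 3.14, 3.14].

## Interface

Orientations are given as a rotation vector (axis times angle).
In Python, from plant import arm, optics gives the robot as it stands.
- The arm moves only by the tool carry_out, never from a script. Its arguments are lists of equal length, an entry for each row: "twist": the turn, a rotation vector about the tool's x, y, z in rad, a list of three; "travel": the shift along the tool's x, y, z in m, a list of three; "fingers": the opening, from 0 (shut) to 1 (fully open). In form: {"twist": [[ax, ay, az], ...], "travel": [[x, y, z], ...], "fingers": [fingers, ...]}. A call has 1 to 20 rows; each row is the pose to reach, as a shift and turn from the pose commanded when the call began, along the tool's axes at that moment; what a row does not reach only later rows make up. A row lasts 1/8 s, in which the tool goes at most 62.5 mm and 10.7 degrees, less where a joint would pass 70% of its speed; a pose out of reach is approached as far as the arm can. A call with a gripper value outside its range is refused whole. The fingers move at their own pace and stop on an object; the grip force is fixed at half the most. Time passes only in rows, so rows that repeat a pose let the fingers close. It gives the time, the measured TCP pose, the force and the opening at its end, in the units of the state.
- arm.sense(): the state, without advancing time (a new reading comes with each control period).
- optics.grab_frame(name): name is "side" or "top"; returns a dict with "frame" (400x640x3 uint8, red, green, blue), "vfov" (degrees; the focal length in pixels is half the picture's height over the tangent of half this angle, whatever the lens; pixels are square), "cx", "cy" (the principal point, pixels), "R" (3x3) and "t" (3): a world point X has camera coordinates R X + t. Camera axes: x right, y down, z forward; pixel columns grow to the right and rows downward; lengths in m; the calibration is good to about 2 mm. A picture is of the moment at which its call begins. There is no depth.
- arm.hand_in(): hands the job in, once; it reports no verdict.
The state is a dict: "t": time; "q": joint angles; "dq": joint speeds; "joint_torque": joint torques, N m; "position": TCP position; "eef_rot": TCP orientation; "ft_force": force on the tool from outside, world axes, zero at the start; "torque": the same for the moment, N m; "grip_width": finger opening in m.
Only numpy, scipy, OpenCV 4.12 (cv2) and the standard library are available. Lean on these libraries where they do the work, as an engineer would, in place of code of your own. Each camera call takes 0.05 s, during which the arm holds its last target.

## Task

Get the small fume cabinet ready for gluing the bowl inside it: first switch on its fan by pressing down the upper half of the rocker switch at its right foot, then, with your fingertips beneath the lip of the sash, push the sash up until the underside of the lip is level with the pointer on the left post, and let go so that it stays there. Do not pinch the lip, and leave the pointer, the sherds, the tape and everything else where they are.

Things in the scene. Friction and masses are not known exactly. Their poses are not given: they have to be found in the camera images.
- fume_cabinet: White bench-top fume cabinet, fixed, 300 mm deep, 360 wide, 372 high; origin at the centre of its underside on the desk; x from its front to its back, y to the left of a person facing its front, z up. Its front (posts, sash, lip) leans back 25 degrees: up the slope is (sin 25, 0, cos 25) in this frame, the outward normal (-cos 25, 0, sin 25).
- sash (a joint): How far the clear sash has been slid up the leaning front, in m along the slope: 0 = shut, 0.150 = fully up. Counterweighted: it neither falls nor rises by itself, stays where it is left and moves up or down the slope against about 2.5 N of friction.
- lip_mid (a point): Middle of the underside of the sash's lip, 15 mm outward of the face of the sash's bottom rail; moves with the sash. The lip is a dark bar across the front, 288 mm wide, 11 mm thick, standing 34 mm out from the rail along the outward normal, with a rounded nose. The flat rail goes on 43 mm below the lip (along the slope): the space beneath the lip is open to the front and from below.
- lip_left_end (a point): Left end of the lip's underside, again half-way out; it moves with the sash. This is what is lined up with the pointer.
- pointer_tip (a point): Tip of the height pointer, a small dark arrow with a round steel thumb screw, tight on the left post, pointing at the lip's left end: the working height of the lip's underside. It lies on the path of lip_left_end (2 mm left of it); at the mark the two are level. Its place on the post varies between starts. Its z axis points up the slope.
- fan_switch (a joint): Angle of the fan's rocker switch in rad: 0 = off (upper half standing up), 0.30 = on (upper half pressed fully down). It stays where it is left; needs about 3 N on its upper half.
- switch_upper (a point): Point to press: centre of the upper half (nearer the cabinet's back) of the white rocker, on its surface. The rocker, 52 mm long and 34 wide, pivoting at its middle, sits on a grey housing at the cabinet's right foot, on a panel tilted 30 degrees to the operator: press along (sin 30, 0, -cos 30) in the cabinet's frame, travel 5 mm. The cabinet's side is 39 mm left of its centre line.
- flat_sherd: Large flat sherd 164 x 120 x 38 mm on the desk in front of the cabinet; loose, to be left alone. Origin at the centre of its underside, z up.
- rim_sherd: Curved sherd 135 x 115 x 38 mm on the desk in front of the cabinet; loose, to be left alone. Origin at the centre of its underside, z up.
- small_sherd: Small sherd 96 x 84 x 17 mm on the desk, left of the work; loose, to be left alone. Origin at the centre of its underside, z up.
- tape: Roll of masking tape lying flat, 107 mm across and 24 mm high, left of the cabinet; loose, to be left alone. Origin at the centre of its underside, z up.

How it is judged:
On the way, in this order (a step that is already met when the one before it is completed fails the run):
1. the fan is switched on while the sash is still down (value of joint fan_switch above 0.22 rad and value of joint sash below 0.04 m), for 0.2 s.
2. the fingers, beneath the lip, bring the sash up close to the mark (value of joint fan_switch above 0.22 rad and (contact force between the fingers and sash_c5 above 0.3 N or contact force between the fingers and sash_c6 above 0.3 N) and z of lip_left_end in the frame of pointer_tip above -0.03 m and velocity of joint sash above 0.001 m/s), for 0.04 s.
At the end, for the whole second after the job is handed in: The fan switch is on (joint over 0.22), the underside of the sash's lip stands within 8 mm of the pointer's tip, measured along the slope, the sash is at rest and let go, and every loose thing is within 20 mm of where it stood (value of joint fan_switch above 0.22 rad and z of lip_left_end in the frame of pointer_tip between -0.008 and 0.008 m and velocity of joint sash between -0.003 and 0.003 m/s and not (distance of flat_sherd from where it was at the start of the episode above 0.02 m) and not (distance of rim_sherd from where it was at the start of the episode above 0.02 m) and not (distance of small_sherd from where it was at the start of the episode above 0.02 m) and not (distance of tape from where it was at the start of the episode above 0.02 m)); the robot touches nothing.
It fails at once if the sash is raised while the fan is off (value of joint fan_switch below 0.22 rad and value of joint sash above 0.04 m).
It fails at once if the lip is pinched: fingers on its underside and on its top at once ((contact force between the fingers and sash_c5 above 0.5 N or contact force between the fingers and sash_c6 above 0.5 N) and contact force between the fingers and sash_c7 above 0.5 N).
It fails at once if the pointer is shifted (distance of pointer_tip from where it was at the start of the episode above 0.004 m).
It fails at once if a bystander is moved, lifted or knocked over (distance of any of flat_sherd, rim_sherd, small_sherd, tape from where it was at the start of the episode above 0.02 m).
It also fails if it takes over 48 s, if anything falls off the work surface, if the arm or the gripper's body presses on something with over 40 N, if the wrist force passes 120 N, or if a joint passes its speed limit or range.

## Working session

There is one attempt and no reset: what is moved stays moved. The work goes in short steps, Python scripts to look and compute and a tool call to move; the robot and the scene stay as the last step left them, time stands still between calls to the robot, and variables do not carry over. Pictures are saved under pics/ and viewed, and the job is handed in when it is done.

Besides the shell and the picture viewer there is one more tool, called after "Call:" by a JSON object that holds its "name" and its "arguments". carry_out: Moves the arm, as the interface text tells. Its arguments: {"type":"object","properties":{"twist":{"type":"array"},"travel":{"type":"array"},"fingers":{"type":"array"}},"required":["twist","travel","fingers"]}

```bash
ls; mkdir -p pics; python3 - <<'E'
from plant import arm, optics
import cv2
s=arm.sense();print({k:s[k] for k in('t','position','eef_rot','ft_force','grip_width')})
for n in('side','top'):
    f=optics.grab_frame(n);cv2.imwrite(f'pics/{n}0.png',f['frame'][:,:,::-1]);print(n,f['vfov'],f['cx'],f['cy'],f['R'],f['t'])
E
```

```text
pics
{'t': 0.0, 'position': array([ 0.19383773, -0.59341567,  0.19776754]), 'eef_rot': array([-3.10068555e+00, -4.93821644e-01,  6.66550460e-04]), 'ft_force': array([-0.01785734, -0.37096925, -0.23370495]), 'grip_width': 0.08557240562389275}
side 48.84956614368899 318.44685913997205 194.02293511139933 [[-0.88781149 -0.46019302 -0.00362484]
 [-0.22409844  0.43918696 -0.86999696]
 [ 0.40195851 -0.77158097 -0.49304376]] [0.56246145 0.19476159 1.1189684 ]
top 52.048121547571306 325.3136920055662 190.97919436668082 [[ 0.01555121 -0.99962888  0.02236669]
 [-0.98111563 -0.01956881 -0.19242966]
 [ 0.19279593 -0.01895179 -0.98105584]] [0.08611278 0.59073905 1.02370838]
```

```bash
python3 -c "
from plant import arm,optics
print([a for a in dir(arm) if a[0]!='_'],[a for a in dir(optics) if a[0]!='_'])"
```

```text
['PlanningError', 'grip_depth', 'hand_in', 'sense'] ['grab_frame']
```

View pics/side0.png

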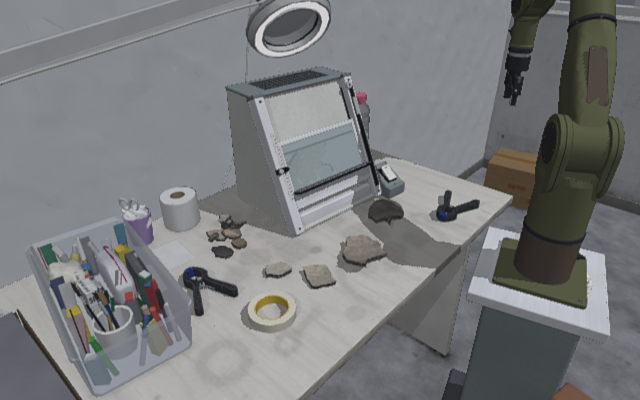

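View pics/top0.png

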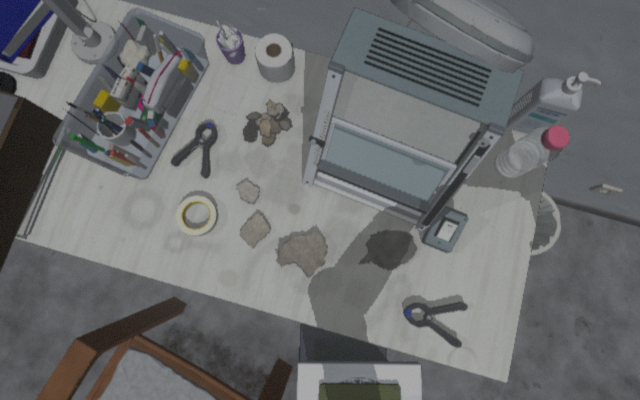

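```bash
python3 - <<'E'
import cv2
a=cv2.imread('pics/side0.png');b=cv2.imread('pics/top0.png')
cv2.imwrite('pics/s_z.png',cv2.resize(a[60:240,220:420],None,fx=4,fy=4,interpolation=2)[:600*2][:, :800][:720])
cv2.imwrite('pics/s_z.png',cv2.resize(a[90:240,220:420],None,fx=4,fy=4,interpolation=2))
cv2.imwrite('pics/t_z.png',cv2.resize(b[110:260,290:490],None,fx=4,fy=4,interpolation=2))
E
```

```text
(no output)
```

View pics/s_z.png

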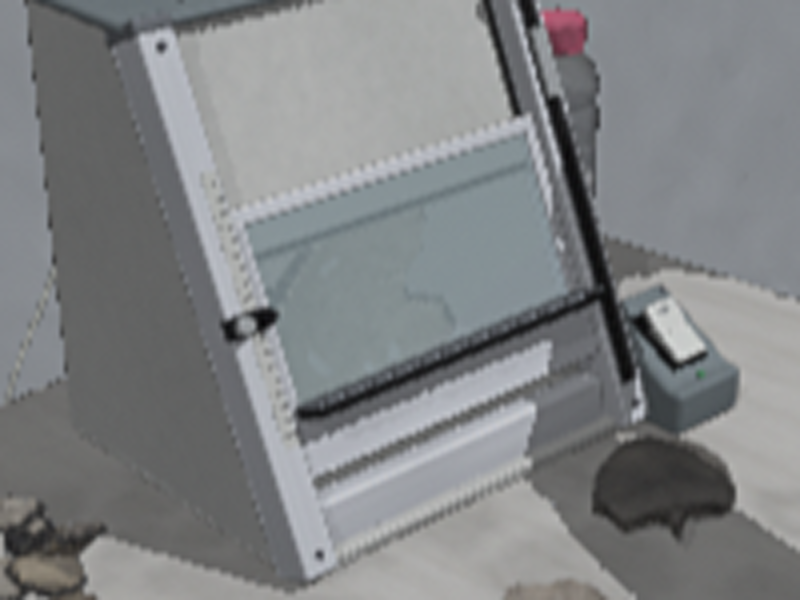

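View pics/t_z.png

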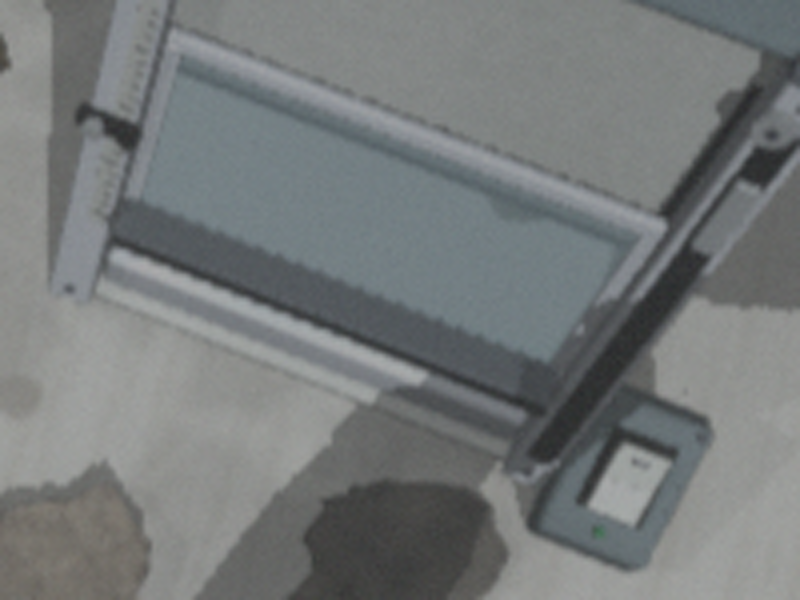

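```bash
cat > h.py <<'E'
import numpy as np,cv2
from plant import arm,optics
def cam(n):
    f=optics.grab_frame(n); return f
def P(f):
    h=f['frame'].shape[0]; F=h/2/np.tan(np.radians(f['vfov'])/2)
    K=np.array([[F,0,f['cx']],[0,F,f['cy']],[0,0,1]])
    return K@np.c_[f['R'],f['t']]
def tri(Ps,Pt,a,b):
    X=cv2.triangulatePoints(Ps,Pt,np.array(a,float).reshape(2,1),np.array(b,float).reshape(2,1)).ravel();X=X[:3]/X[3]
    e=[np.linalg.norm(proj(p,X)-u) for p,u in((Ps,a),(Pt,b))]
    return X,e
def proj(p,X):
    v=p@np.r_[X,1];return v[:2]/v[2]
E
python3 - <<'E'
from h import *
np.set_printoptions(precision=4,suppress=True)
s=cam('side');t=cam('top');Ps,Pt=P(s),P(t);np.savez('cams',Ps=Ps,Pt=Pt)
z=lambda p,o:[(p[0]+.5)/4-.5+o[0],(p[1]+.5)/4-.5+o[1]]
for n,a,b in [('Lscrew',(319,554),(69,289)),('Rscrew',(634,404),(532,468)),('ptr',(279,313),(138,138)),('thumb',(245,325),(94,125)),('lipL',(302,412),(112,240)),('lipR',(601,294),(545,410)),
 ('sashTL',(243,215),(175,35)),('sashTR',(530,122),(664,222)),
 ('rkTL',(649,305),(621,438)),('rkTR',(681,296),(673,456)),('rkBL',(677,364),(585,507)),('rkBR',(704,353),(636,526))]:
    print(n,*tri(Ps,Pt,z(a,(220,90)),z(b,(290,110))))
E
```

```text
Lscrew [0.6185 0.1463 0.0281] [np.float64(0.12889475824846053), np.float64(0.1544326941225394)]
Rscrew [ 0.502  -0.1676  0.0228] [np.float64(0.35173550943370374), np.float64(0.4923331077547675)]
ptr [0.6734 0.1024 0.1861] [np.float64(1.028942340474327), np.float64(1.3840736811035714)]
thumb [0.6826 0.1293 0.1863] [np.float64(0.45346357086434247), np.float64(0.6013630928484824)]
lipL [0.6366 0.1207 0.1237] [np.float64(2.2170425295612426), np.float64(2.8613658300070544)]
lipR [ 0.5282 -0.1501  0.1238] [np.float64(0.0938867662513656), np.float64(0.13870580566369092)]
sashTL [0.7136 0.0826 0.2448] [np.float64(1.6623256686124388), np.float64(2.350577496657436)]
sashTR [ 0.6142 -0.19    0.2393] [np.float64(0.9456275750899306), np.float64(1.5527443846305746)]
rkTL [ 0.5113 -0.207   0.0938] [np.float64(1.1255777931654851), np.float64(1.6748284449276554)]
rkTR [ 0.4982 -0.2414  0.0903] [np.float64(1.8394931276197064), np.float64(2.7723920916656866)]
rkBL [ 0.4752 -0.193   0.0541] [np.float64(0.0579708659243332), np.float64(0.083382068705168)]
rkBR [ 0.4636 -0.2268  0.0513] [np.float64(0.033394257806011386), np.float64(0.04869275446926609)]
```

```bash
cat >> h.py <<'E'
from scipy.spatial.transform import Rotation as Rn
psi=np.radians(-20.4)
xc=np.array([np.cos(psi),np.sin(psi),0]);yc=np.array([-np.sin(psi),np.cos(psi),0]);zc=np.array([0,0,1.])
u=np.sin(np.radians(25))*xc+np.cos(np.radians(25))*zc
n=-np.cos(np.radians(25))*xc+np.sin(np.radians(25))*zc
press=.5*xc-np.cos(np.pi/6)*zc
def tool(a,dy=None):   # tool z a rad below horizontal toward cabinet, y=-yc
    z=np.cos(a)*xc-np.sin(a)*zc; y=-yc; x=np.cross(y,z)
    return np.c_[x,y,z]
def go(p,Rm):
    s=arm.sense();R0=Rn.from_rotvec(s['eef_rot'])
    print('twist',np.round((R0.inv()*Rn.from_matrix(Rm)).as_rotvec(),4),'travel',np.round(R0.inv().apply(np.array(p)-s['position']),4))
def st():
    s=arm.sense();print(s['t'],'p',np.round(s['position'],4),'f',np.round(s['ft_force'],2),'q',np.round(s['q'],3),'w',round(s['grip_width'],4))
    R=Rn.from_rotvec(s['eef_rot']).as_matrix();print('tool z',np.round(R[:,2],3),'y',np.round(R[:,1],3));return s
E
python3 - <<'E'
from h import *
sw=np.array([.496,-.2207,.0822]);print(tool(np.pi/3)[:,2]-press)
go(sw-.06*press,tool(np.pi/3))
E
```

```text
[ 1.11022302e-16 -2.77555756e-17  1.11022302e-16]
twist [-0.1769  0.5041  0.656 ] travel [ 0.3795 -0.2793  0.0642]
```

Call:
{"name": "carry_out", "arguments": {"twist": [[-0.18, 0.5, 0.66], [-0.18, 0.5, 0.66], [-0.18, 0.5, 0.66], [-0.18, 0.5, 0.66], [-0.18, 0.5, 0.66], [-0.18, 0.5, 0.66], [-0.18, 0.5, 0.66], [-0.18, 0.5, 0.66], [-0.18, 0.5, 0.66], [-0.18, 0.5, 0.66], [-0.18, 0.5, 0.66], [-0.18, 0.5, 0.66]], "travel": [[0.38, -0.28, 0.03], [0.38, -0.28, 0.03], [0.38, -0.28, 0.03], [0.38, -0.28, 0.03], [0.38, -0.28, 0.03], [0.38, -0.28, 0.03], [0.38, -0.28, 0.03], [0.38, -0.28, 0.03], [0.38, -0.28, 0.06], [0.38, -0.28, 0.064], [0.38, -0.28, 0.064], [0.38, -0.28, 0.064]], "fingers": [0, 0, 0, 0, 0, 0, 0, 0, 0, 0, 0, 0]}}

```text
t: 1.7
position: [0.4963, -0.228, 0.2155]
eef_rot: [2.953, -0.531, 0.648]
ft_force: [0.1, 0.7, -0.2]
grip_width: -0.0002
```

```bash
python3 - <<'E'
from h import *
st()
sw=np.array([.496,-.2207,.0822]);go(sw-.015*press,tool(np.pi/3))
a=cam('side')['frame'][:,:,::-1];b=cam('top')['frame'][:,:,::-1]
cv2.imwrite('pics/1.png',np.vstack([cv2.resize(a[110:250,300:500],None,fx=2,fy=2,interpolation=2),cv2.resize(b[150:290,330:530],None,fx=2,fy=2,interpolation=2)]))
E
```

```text
1.7 p [ 0.4963 -0.228   0.2155] f [ 0.1   0.71 -0.22] q [ 0.293  0.439  0.077  2.248 -1.     0.043 -0.58 ] w -0.0002
tool z [ 0.393 -0.142 -0.908] y [-0.348 -0.938 -0.004]
twist [-0.0036  0.0919 -0.0008] travel [-0.0597 -0.0063  0.105 ]
```

View pics/1.png

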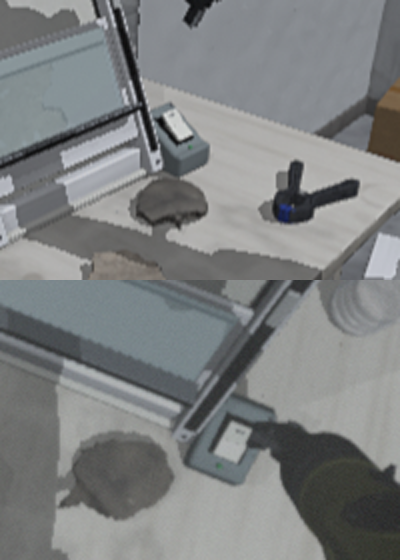

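```bash
cat > fit.py <<'E'
from h import *
import itertools
D=[([1.289,.689,-.195,1.565,.157,.902,-.215],[-3.10068555,-.493821644,.000666550],[.19383773,-.59341567,.19776754])]
s=arm.sense();D.append((list(s['q']),s['eef_rot'],s['position']))
r=[]
for sg in itertools.product([1,-1],repeat=7):
  for c1 in np.arange(4)*np.pi/2:
   for c5 in np.arange(4)*np.pi/2:
    for c7 in np.arange(4)*np.pi/2:
     e=0
     for q,rv,p in D:
      a=np.array(q)*sg
      R=Rn.from_euler('ZYZYZYZ',[a[0]+c1,a[1],a[2],a[3],a[4]+c5,a[5],a[6]+c7])
      e=max(e,(R.inv()*Rn.from_rotvec(rv)).magnitude())
     r.append((e,sg,c1,c5,c7))
r.sort(key=lambda v:v[0])
for x in r[:8]:print(x)
E
python3 fit.py
```

```text
Traceback (most recent call last):
  File "fit.py", line 13, in <module>
    R=Rn.from_euler('ZYZYZYZ',[a[0]+c1,a[1],a[2],a[3],a[4]+c5,a[5],a[6]+c7])
  File "scipy/spatial/transform/_rotation.pyx", line 1413, in scipy.spatial.transform._rotation.Rotation.from_euler
ValueError: Expected axis specification to be a non-empty string of upto 3 characters, got ZYZYZYZ
```

```bash
sed -i "s/R=Rn.from_euler.*/b=[a[0]+c1,a[1],a[2],a[3],a[4]+c5,a[5],a[6]+c7]; R=Rn.from_euler('ZYZ',b[:3])*Rn.from_euler('YZY',b[3:6])*Rn.from_euler('Z',b[6])/" fit.py; python3 fit.py
```

```text
(0.0028956671504824904, (-1, 1, -1, 1, -1, -1, -1), np.float64(0.0), np.float64(3.141592653589793), np.float64(4.71238898038469))
(0.00289566715048251, (-1, 1, -1, 1, -1, 1, -1), np.float64(0.0), np.float64(0.0), np.float64(1.5707963267948966))
(0.002895667150482526, (-1, -1, -1, -1, -1, -1, -1), np.float64(3.141592653589793), np.float64(0.0), np.float64(4.71238898038469))
(0.002895667150482528, (-1, -1, -1, -1, -1, 1, -1), np.float64(3.141592653589793), np.float64(3.141592653589793), np.float64(1.5707963267948966))
(0.38951551507741766, (-1, 1, 1, 1, -1, -1, -1), np.float64(0.0), np.float64(3.141592653589793), np.float64(4.71238898038469))
(0.38951551507741766, (-1, -1, 1, -1, -1, -1, -1), np.float64(3.141592653589793), np.float64(0.0), np.float64(4.71238898038469))
(0.38951551507741783, (-1, 1, 1, 1, -1, 1, -1), np.float64(0.0), np.float64(0.0), np.float64(1.5707963267948966))
(0.3895155150774181, (-1, -1, 1, -1, -1, 1, -1), np.float64(3.141592653589793), np.float64(3.141592653589793), np.float64(1.5707963267948966))
```

```bash
cat > kin.py <<'E'
from h import *
SG=np.array([-1,1,-1,1,-1,1,-1.])
LIM=np.array([[-3.01,3.01],[-.46,2.08],[-1.47,1.51],[.13,2.56],[-1,4.14],[.04,2.09],[-2.66,2.66]])
def fr(q):
    a=np.array(q)*SG;a[6]+=np.pi/2
    R=[];c=Rn.identity()
    for i,x in enumerate(a):
        c=c*Rn.from_euler('Z' if i%2==0 else 'Y',x);R.append(c.as_matrix())
    return R
def cols(q):
    R=fr(q)
    return np.c_[[0,0,1],R[0][:,1],R[2][:,2],R[2][:,1],R[4][:,2],R[6][:,2]]
# unknown: h, sh off, upper, elbow off, fore, tool
E
cat > f2.py <<'E'
from kin import *
exec(open('fit.py').read().split('r=[]')[0].split('itertools')[1])
A=np.vstack([cols(q) for q,_,_ in D]);b=np.hstack([p for _,_,p in D])
x0=np.array([.2848,0.0118,.4208,0.0128,.3143,.3302])
for so in(1,-1):
  k=x0.copy();k[1]*=so;k[3]*=so
  # fit only h & tool
  y,res,_,_=np.linalg.lstsq(A[:,[0,5]],b-A[:,1:5]@k[1:5],rcond=None)
  print(so,y,A[:,[0,5]]@y-(b-A[:,1:5]@k[1:5]))
y=np.linalg.lstsq(np.vstack([A,1e-2*np.eye(6)]),np.r_[b,1e-2*x0],rcond=None)[0];print(y,A@y-b)
E
python3 f2.py
```

```text
1 [0.61188578 0.54530155] [ 0.02890932  0.13189055  0.00057731  0.02357272  0.06410746 -0.00057731]
-1 [0.61035434 0.54248137] [-0.01682183  0.11466792 -0.00128763  0.0064794   0.01802481  0.00128763]
[ 0.34436888 -0.01884137  0.56444119 -0.02713552  0.34257434  0.36679607] [-1.40407993e-05 -4.58454799e-06  1.18264852e-05 -1.21785646e-05
  2.23319800e-05 -1.77833735e-05]
```

```bash
cat >> kin.py <<'E'
L=np.array([0.34436888,-0.01884137,0.56444119,-0.02713552,0.34257434,0.36679607])
from scipy.optimize import least_squares
def fk(q): return cols(q)@L, fr(q)[6]
def ik(p,R,q0,w=0.0):
    def f(q):
        pp,RR=fk(q); return np.r_[(pp-p)*10,Rn.from_matrix(RR.T@R).as_rotvec()*3,w*(q-q0)]
    m=LIM[:,0]+.03;M=LIM[:,1]-.03
    s=least_squares(f,np.clip(q0,m+1e-3,M-1e-3),bounds=(m,M))
    return s.x,np.linalg.norm(f(s.x)[:6])
def multi(p,R,N=60,seed=0):
    rng=np.random.default_rng(seed);o=[]
    for _ in range(N):
        q,e=ik(p,R,rng.uniform(LIM[:,0],LIM[:,1]))
        if e<1e-3:o.append(q)
    return o
E
python3 - <<'E'
from kin import *
np.set_printoptions(precision=2,suppress=True)
sw=np.array([.496,-.2207,.0822])
lip=np.array([.5824,-.0147,.124])
for nm,p,R in [('press',sw,tool(np.pi/3)),('pressdown',sw,tool(np.pi/2)),('lip25',lip-.02*n-.03*u,tool(np.radians(25))),('lip25up',lip-.02*n+.065*u,tool(np.radians(25))),('lip40',lip-.02*n,tool(np.radians(40)))]:
    o=multi(p,R,40);print(nm,len(o))
    for q in o[:9]:print(q)
E
```

```text
press 18
[ 0.77  0.88 -0.78  2.46  2.34  0.83  2.38]
[-0.19  1.2   1.17  2.51  4.11  1.27  0.55]
[ 0.42  0.79 -0.16  2.48  2.94  0.66  1.75]
[ 0.57  0.81 -0.41  2.47  2.67  0.69  2.02]
[0.18 0.82 0.25 2.49 3.39 0.7  1.28]
[ 0.89  0.97 -1.02  2.45  2.17  0.98  2.57]
[0.24 0.81 0.13 2.49 3.26 0.68 1.41]
[-0.07  0.97  0.75  2.5   3.84  0.93  0.83]
[ 0.46  0.79 -0.23  2.47  2.87  0.66  1.82]
pressdown 21
[ 0.93  1.01 -1.13  1.89  1.1   1.04 -2.63]
[ 0.16  0.78  0.3   1.93 -0.45  0.5  -1.15]
[ 0.11  0.8   0.38  1.93 -0.57  0.52 -1.04]
[ 0.24  0.76  0.15  1.93 -0.23  0.47 -1.36]
[ 0.59  0.78 -0.43  1.91  0.57  0.57 -2.14]
[ 0.64  0.8  -0.52  1.9   0.66  0.62 -2.23]
[ 0.58  0.78 -0.41  1.91  0.55  0.57 -2.13]
[ 0.84  0.91 -0.92  1.89  0.98  0.86 -2.52]
[-0.08  0.9   0.76  1.94 -0.97  0.71 -0.64]
lip25 0
lip25up 0
lip40 22
[-0.08  0.97 -0.49  2.53  2.32  1.36  1.66]
[-0.15  0.95 -0.37  2.53  2.37  1.3   1.58]
[-0.16  0.95 -0.34  2.53  2.38  1.29  1.56]
[ 0.25  1.21 -1.18  2.51  2.11  1.81  2.08]
[-0.16  0.95 -0.34  2.53  2.38  1.29  1.56]
[-0.16  0.95 -0.34  2.53  2.38  1.29  1.56]
[-0.16  0.95 -0.34  2.53  2.38  1.29  1.56]
[-0.07  0.97 -0.51  2.52  2.31  1.37  1.67]
[-0.11  0.96 -0.43  2.53  2.34  1.33  1.62]
```

```bash
cat >> kin.py <<'E'
def rows(qs,first=True):
    s=arm.sense();R0=Rn.from_rotvec(s['eef_rot']).as_matrix();p0=s['position']
    pf,Rf=fk(s['q'])
    dp=p0-pf;dR=R0@Rf.T   # model bias removed at start
    tw=[];tr=[];pr=R0
    for q in qs:
        p,R=fk(q);p=p+dp;R=dR@R
        tw.append(np.round(Rn.from_matrix(R0.T@R).as_rotvec(),2).tolist());tr.append(np.round(R0.T@(p-p0),3).tolist())
        print(np.round(p,3),'z',np.round(R[:,2],2),'step deg',round(np.degrees(Rn.from_matrix(pr.T@R).magnitude()),1),'q',np.round(q,2));pr=R
    print(tw);print(tr)
def path(pts,ns):
    o=[]
    for a,b,k in zip(pts[:-1],pts[1:],ns):
        for i in range(1,k+1):o.append(np.array(a)+(np.array(b)-np.array(a))*i/k)
    return o
E
python3 - <<'E'
from kin import *
q=arm.sense()['q']
rows(path([q,[.45,.5,-.1,1.9,.8,.7,-.8],[.42,.55,-.16,2.35,2.94,.7,-1.39]],[12,14]))
E
```

```text
[ 0.504 -0.216  0.215] z [ 0.39 -0.1  -0.91] step deg 7.9 q [ 0.31  0.44  0.06  2.22 -0.85  0.1  -0.6 ]
[ 0.508 -0.207  0.214] z [ 0.38 -0.06 -0.92] step deg 7.9 q [ 0.32  0.45  0.05  2.19 -0.7   0.15 -0.62]
[ 0.506 -0.201  0.212] z [ 0.35 -0.03 -0.94] step deg 7.8 q [ 0.33  0.45  0.03  2.16 -0.55  0.21 -0.63]
[ 0.501 -0.201  0.21 ] z [ 0.31 -0.02 -0.95] step deg 7.7 q [ 0.35  0.46  0.02  2.13 -0.4   0.26 -0.65]
[ 0.494 -0.206  0.209] z [ 0.27 -0.02 -0.96] step deg 7.7 q [ 0.36  0.46  0.    2.1  -0.25  0.32 -0.67]
[ 0.485 -0.218  0.207] z [ 0.23 -0.04 -0.97] step deg 7.6 q [ 0.37  0.47 -0.01  2.07 -0.1   0.37 -0.69]
[ 0.476 -0.236  0.208] z [ 0.18 -0.08 -0.98] step deg 7.6 q [ 0.39  0.47 -0.03  2.05  0.05  0.43 -0.71]
[ 0.467 -0.259  0.211] z [ 0.13 -0.13 -0.98] step deg 7.6 q [ 0.4   0.48 -0.04  2.02  0.2   0.48 -0.73]
[ 0.46  -0.289  0.217] z [ 0.1  -0.2  -0.98] step deg 7.6 q [ 0.41  0.48 -0.06  1.99  0.35  0.54 -0.74]
[ 0.456 -0.322  0.227] z [ 0.06 -0.28 -0.96] step deg 7.7 q [ 0.42  0.49 -0.07  1.96  0.5   0.59 -0.76]
[ 0.455 -0.36   0.241] z [ 0.04 -0.36 -0.93] step deg 7.7 q 
[... 2100 characters left out ...]
35, -2.7], [-0.76, -0.26, -2.82], [-0.78, -0.16, -2.93], [-0.78, -0.04, -3.04]]
[[0.003, -0.015, 0.002], [0.003, -0.025, 0.003], [-0.001, -0.029, 0.003], [-0.006, -0.028, 0.003], [-0.012, -0.02, 0.002], [-0.016, -0.006, 0.002], [-0.018, 0.014, 0.0], [-0.016, 0.039, -0.003], [-0.011, 0.069, -0.007], [0.001, 0.102, -0.012], [0.017, 0.137, -0.021], [0.04, 0.174, -0.032], [0.045, 0.193, -0.036], [0.055, 0.209, -0.039], [0.067, 0.219, -0.041], [0.081, 0.225, -0.042], [0.097, 0.224, -0.042], [0.113, 0.218, -0.04], [0.128, 0.206, -0.037], [0.142, 0.189, -0.033], [0.152, 0.166, -0.028], [0.16, 0.139, -0.022], [0.163, 0.108, -0.016], [0.16, 0.073, -0.009], [0.153, 0.036, -0.004], [0.14, -0.003, 0.0]]
```

Call:
{"name": "carry_out", "arguments": {"twist": [[0.04, -0.02, -0.13], [0.08, -0.04, -0.26], [0.1, -0.06, -0.39], [0.12, -0.1, -0.52], [0.12, -0.14, -0.65], [0.11, -0.18, -0.78], [0.09, -0.23, -0.9], [0.06, -0.28, -1.02], [0.01, -0.33, -1.13], [-0.04, -0.38, -1.24], [-0.12, -0.44, -1.34], [-0.2, -0.5, -1.44]], "travel": [[0.003, -0.015, 0.002], [0.003, -0.025, 0.003], [-0.001, -0.029, 0.003], [-0.006, -0.028, 0.003], [-0.012, -0.02, 0.002], [-0.016, -0.006, 0.002], [-0.018, 0.014, 0.0], [-0.016, 0.039, -0.003], [-0.011, 0.069, -0.007], [0.001, 0.102, -0.012], [0.017, 0.137, -0.021], [0.04, 0.174, -0.032]], "fingers": [0, 0, 0, 0, 0, 0, 0, 0, 0, 0, 0, 0]}}

```text
t: 3.3
position: [0.4551, -0.4017, 0.2614]
eef_rot: [2.356, 1.317, -0.295]
ft_force: [0.7, -0.5, -0.7]
grip_width: -0.0003
```

```bash
python3 - <<'E'
from kin import *
s=st();print(fk(s['q'])[0])
E
```

```text
3.3 p [ 0.4551 -0.4017  0.2614] f [ 0.66 -0.45 -0.75] q [-0.018  0.586  0.67   1.922  0.108  0.475 -0.123] w -0.0003
tool z [ 0.02  -0.46  -0.888] y [ 0.849 -0.461  0.258]
[ 0.45471661 -0.4006574   0.26065399]
```

```bash
cat >> kin.py <<'E'
def jac(q):
    p0,R0=fk(q);J=np.zeros((6,7));h=1e-5
    for i in range(7):
        d=np.array(q,float);d[i]+=h;p,R=fk(d)
        J[:3,i]=(p-p0)/h;J[3:,i]=Rn.from_matrix(R@R0.T).as_rotvec()/h
    return J
def simstep(q,p,R,lam=0.02,it=20,kn=0.0,qn=None):
    q=np.array(q,float)
    for _ in range(it):
        pp,RR=fk(q);e=np.r_[p-pp,Rn.from_matrix(R@RR.T).as_rotvec()]
        e[:3]=e[:3]*min(1,.02/max(np.linalg.norm(e[:3]),1e-9));e[3:]*=min(1,.06/max(np.linalg.norm(e[3:]),1e-9))
        J=jac(q);Ji=J.T@np.linalg.inv(J@J.T+lam**2*np.eye(6))
        d=Ji@e
        if qn is not None:d+=kn*(np.eye(7)-Ji@J)@(qn-q)
        q=np.clip(q+d,LIM[:,0]+.0,LIM[:,1])
    return q
E
cat > sim1.py <<'E'
from kin import *
np.set_printoptions(precision=3,suppress=True)
q0=np.array([1.289,.689,-.195,1.565,.157,.902,-.215])
for kn in (0,.02):
  qs=q0;p0,R0=fk(q0)
  for tr in [[.38,-.28,.03]]*8+[[.38,-.28,.064]]*4:
    T=R0@Rn.from_rotvec([-.18,.5,.66]).as_matrix();P_=p0+R0@np.array(tr)
    p,R=fk(qs);d=P_-p;d*=min(1,.0625/np.linalg.norm(d));r=Rn.from_matrix(T@R.T).as_rotvec();r*=min(1,np.radians(10.7)/np.linalg.norm(r))
    qs=simstep(qs,p+d,Rn.from_rotvec(r).as_matrix()@R,kn=kn,qn=q0)
  print(kn,qs,fk(qs)[0])
  q=np.array([.293,.439,.077,2.248,-1,.043,-.58]);p0,R0=fk(q)
  for tw,tr in zip([[0.04, -0.02, -0.13], [0.08, -0.04, -0.26], [0.1, -0.06, -0.39], [0.12, -0.1, -0.52], [0.12, -0.14, -0.65], [0.11, -0.18, -0.78], [0.09, -0.23, -0.9], [0.06, -0.28, -1.02], [0.01, -0.33, -1.13], [-0.04, -0.38, -1.24], [-0.12, -0.44, -1.34], [-0.2, -0.5, -1.44]],[[0.003, -0.015, 0.002], [0.003, -0.025, 0.003], [-0.001, -0.029, 0.003], [-0.006, -0.028, 0.003], [-0.012, -0.02, 0.002], [-0.016, -0.006, 0.002], [-0.018, 0.014, 0.0], [-0.016, 0.039, -0.003], [-0.011, 0.069, -0.007], [0.001, 0.102, -0.012], [0.017, 0.137, -0.021], [0.04, 0.174, -0.032]]):
    q=simstep(q,p0+R0@np.array(tr),R0@Rn.from_rotvec(tw).as_matrix(),kn=kn,qn=q0)
  print(kn,q,fk(q)[0],'actual [-.018 .586 .67 1.922 .108 .475 -.123]')
E
python3 sim1.py
```

```text
0 [ 0.624  0.419 -0.746  2.56  -0.96   0.04  -0.913] [0.339 0.039 0.196]
0 [-0.018  0.586  0.665  1.918  0.107  0.478 -0.126] [ 0.457 -0.399  0.261] actual [-.018 .586 .67 1.922 .108 .475 -.123]
0.02 [ 0.601  0.45  -0.6    2.56  -0.757  0.04  -1.016] [ 0.331 -0.006  0.173]
0.02 [ 0.38   0.502  0.007  1.898  0.732  0.664 -0.735] [ 0.457 -0.399  0.261] actual [-.018 .586 .67 1.922 .108 .475 -.123]
```

```bash
cat > plan1.py <<'E'
from kin import *
np.set_printoptions(precision=2,suppress=True)
sw=np.array([.496,-.2207,.0822])
q0=arm.sense()['q'];tgt=sw-.1*press
T=tool(np.pi/3);F=T@np.diag([-1,-1,1])
best=[]
rng=np.random.default_rng(1)
sols=[(f,q) for f,R in((0,T),(1,F)) for q in multi(tgt,R,40,2)]
print(len(sols))
for f,qg in sols:
  for trial in range(6):
    via=(q0+qg)/2
    if trial: via=via+rng.normal(0,.3,7)*np.array([1,1,1,1,.8,.8,.5]);via=np.clip(via,LIM[:,0]+.05,LIM[:,1]-.05)
    pts=path([q0,via,qg],[12,12]);ok=True;mx=[];wz=[]
    rot=[];pr=None
    for q in pts:
        p,R=fk(q);w=p-R[:,2]*.2
        mx.append(max(p@xc-p[2]*.466, (w@xc-w[2]*.466)));wz.append(min(p[2],w[2]))
        if pr is not None:rot.append(np.degrees(Rn.from_matrix(R@pr.T).magnitude()))
        pr=R
    if max(mx)>.48 or min(wz)<.14 or max(rot)>13: continue
    best.append((sum(rot),f,via,qg))
best.sort(key=lambda b:b[0]);print(len(best))
k=0
for b in best:
    q=q0;okk=True
    for qq in path([q0,b[2],b[3]],[12,12]):
        p,R=fk(qq);q=simstep(q,p,R,it=8)
    e=np.linalg.norm(fk(q)[0]-p)
    m=np.min(np.c_[q-LIM[:,0],LIM[:,1]-q])
    if e<.003 and m>.02:
        print(b[0],b[1],'via',b[2].tolist(),'goal',b[3].tolist(),'sim end',q,m);k+=1
        if k>4:break
E
python3 plan1.py
```

```text
23
51
106.93008208481486 1 via [0.205581894026314, 0.26306485982706884, 0.2741803057479214, 2.3957915380099637, 1.4989655062003246, 0.5638391728891738, -0.674546745750632] goal [0.7463887457296383, 0.5901126330338802, -0.6930190273292497, 2.529998504233781, 2.321462051105723, 0.5901959479522644, -0.8364524323618608] sim end [ 0.6   0.55 -0.46  2.54  2.55  0.52 -1.06] 0.022680747247184385
111.89658105302202 1 via [0.31703032880174886, 0.4437237817962913, -0.2220401308543172, 2.267464328816883, 1.1450985199826946, 0.8778604302394579, -0.4797842768642571] goal [0.7464219068610428, 0.590123993997879, -0.6930758664644655, 2.5299968266961934, 2.3214102226038706, 0.5902178649580413, -0.8364040837344111] sim end [ 0.58  0.55 -0.42  2.54  2.6   0.51 -1.1 ] 0.02135781846937279
114.68729544289752 1 via [0.16190155472607914, 0.1704773047330751, -0.079278090486581, 1.9633795581483824, 1.4552571820779558, 0.5671112561572013, -0.3625018449235413] goal [0.7464219068610428, 0.590123993997879, -0.6930758664644655, 2.5299968266961934, 2.3214102226038706, 0.5902178649580413, -0.8364040837344111] sim end [ 0.61  0.55 -0.46  2.54  2.55  0.52 -1.05] 0.022728597198114375
```

```bash
python3 - <<'E'
from kin import *
np.set_printoptions(precision=3,suppress=True)
q0=arm.sense()['q']
rows(path([q0,[0.2056,0.263,0.274,2.3958,1.499,0.564,-0.6745],[0.7464,0.590,-0.693,2.53,2.3215,0.590,-0.8364]],[8,8]))
E
```

```text
[ 0.415 -0.402  0.263] z [-0.03 -0.47 -0.88] step deg 5.6 q [ 0.01  0.55  0.62  1.98  0.28  0.49 -0.19]
[ 0.38  -0.404  0.268] z [-0.06 -0.49 -0.87] step deg 5.6 q [ 0.04  0.51  0.57  2.04  0.46  0.5  -0.26]
[ 0.35  -0.407  0.275] z [-0.08 -0.52 -0.85] step deg 5.7 q [ 0.07  0.46  0.52  2.1   0.63  0.51 -0.33]
[ 0.325 -0.411  0.283] z [-0.09 -0.55 -0.83] step deg 5.9 q [ 0.09  0.42  0.47  2.16  0.8   0.52 -0.4 ]
[ 0.307 -0.415  0.293] z [-0.07 -0.59 -0.8 ] step deg 6.1 q [ 0.12  0.38  0.42  2.22  0.98  0.53 -0.47]
[ 0.294 -0.418  0.303] z [-0.05 -0.63 -0.78] step deg 6.3 q [ 0.15  0.34  0.37  2.28  1.15  0.54 -0.54]
[ 0.287 -0.42   0.314] z [ 0.   -0.66 -0.75] step deg 6.6 q [ 0.18  0.3   0.32  2.34  1.33  0.55 -0.61]
[ 0.285 -0.418  0.325] z [ 0.06 -0.69 -0.72] step deg 6.8 q [ 0.21  0.26  0.27  2.4   1.5   0.56 -0.67]
[ 0.308 -0.406  0.304] z [ 0.1  -0.67 -0.73] step deg 7.8 q [ 0.27  0.3   0.15  2.41  1.6   0.57 -0.69]
[ 0.332 -0.391  0.281] z [ 0.15 -0.64 -0.75] step deg 7.8 q [ 0.34  0.34  0.03  2.43  1.7   0.57 -0.71]
[ 0.354 -0.371  0.256] z [ 0.2  -0.6  -0.78] step deg 7.7 q 
[... 626 characters left out ...]
27], [0.06, -0.14, -0.36], [0.04, -0.18, -0.46], [0.01, -0.21, -0.56], [-0.04, -0.25, -0.66], [-0.09, -0.28, -0.76], [-0.11, -0.26, -0.9], [-0.14, -0.23, -1.03], [-0.19, -0.19, -1.15], [-0.24, -0.14, -1.26], [-0.31, -0.08, -1.37], [-0.39, -0.01, -1.46], [-0.48, 0.06, -1.54], [-0.59, 0.14, -1.6]]
[[-0.022, -0.033, -0.002], [-0.044, -0.061, -0.006], [-0.065, -0.083, -0.011], [-0.084, -0.1, -0.018], [-0.101, -0.112, -0.025], [-0.114, -0.118, -0.033], [-0.123, -0.121, -0.042], [-0.127, -0.121, -0.053], [-0.097, -0.111, -0.039], [-0.064, -0.105, -0.025], [-0.028, -0.101, -0.012], [0.012, -0.1, -0.001], [0.054, -0.102, 0.006], [0.097, -0.107, 0.007], [0.14, -0.112, 0.003], [0.182, -0.119, -0.009]]
```

Call:
{"name": "carry_out", "arguments": {"twist": [[0.03, -0.04, -0.08], [0.06, -0.07, -0.17], [0.06, -0.11, -0.27], [0.06, -0.14, -0.36], [0.04, -0.18, -0.46], [0.01, -0.21, -0.56], [-0.04, -0.25, -0.66], [-0.09, -0.28, -0.76], [-0.11, -0.26, -0.9], [-0.14, -0.23, -1.03], [-0.19, -0.19, -1.15], [-0.24, -0.14, -1.26], [-0.31, -0.08, -1.37], [-0.39, -0.01, -1.46], [-0.48, 0.06, -1.54], [-0.59, 0.14, -1.6]], "travel": [[-0.022, -0.033, -0.002], [-0.044, -0.061, -0.006], [-0.065, -0.083, -0.011], [-0.084, -0.1, -0.018], [-0.101, -0.112, -0.025], [-0.114, -0.118, -0.033], [-0.123, -0.121, -0.042], [-0.127, -0.121, -0.053], [-0.097, -0.111, -0.039], [-0.064, -0.105, -0.025], [-0.028, -0.101, -0.012], [0.012, -0.1, -0.001], [0.054, -0.102, 0.006], [0.097, -0.107, 0.007], [0.14, -0.112, 0.003], [0.182, -0.119, -0.009]], "fingers": [0, 0, 0, 0, 0, 0, 0, 0, 0, 0, 0, 0, 0, 0, 0, 0]}}

```text
t: 5.3
position: [0.4516, -0.202, 0.1694]
eef_rot: [0.467, 2.578, -0.109]
ft_force: [0.6, -0.4, -1.0]
grip_width: -0.0005
```

```bash
python3 - <<'E'
from kin import *
s=st();print(fk(s['q'])[0])
sw=np.array([.496,-.2207,.0822]);F=tool(np.pi/3)@np.diag([-1,-1,1])
go(sw-.02*press,F)
b=cam('top')['frame'][:,:,::-1]
cv2.imwrite('pics/2.png',cv2.resize(b[150:290,330:530],None,fx=3,fy=3,interpolation=2))
E
```

```text
5.3 p [ 0.4516 -0.202   0.1694] f [ 0.63 -0.44 -0.96] q [ 0.474  0.538 -0.235  2.538  2.84   0.471 -1.319] w -0.0005
tool z [ 0.474 -0.165 -0.865] y [0.348 0.938 0.012]
[ 0.45190165 -0.20310729  0.16938268]
twist [ 0.0107  0.0022 -0.0051] travel [ 0.0021 -0.0029  0.0796]
```

View pics/2.png

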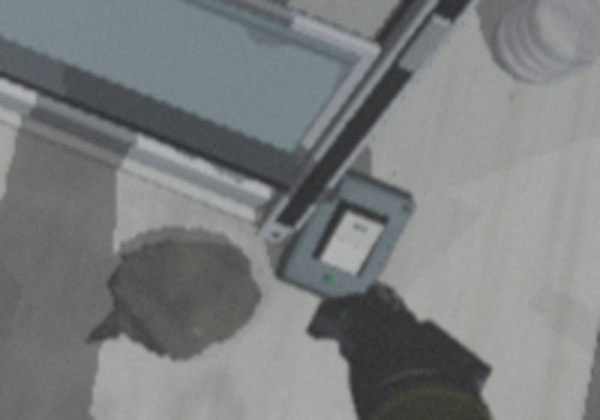

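Call:
{"name": "carry_out", "arguments": {"twist": [[0.01, 0, 0], [0.01, 0, 0], [0.01, 0, 0], [0.01, 0, 0]], "travel": [[0.001, -0.001, 0.03], [0.002, -0.003, 0.06], [0.002, -0.003, 0.08], [0.002, -0.003, 0.08]], "fingers": [0, 0, 0, 0]}}

```text
t: 5.85
position: [0.4863, -0.2199, 0.0981]
eef_rot: [0.478, 2.58, -0.13]
ft_force: [-1.0, 0.8, 0.3]
grip_width: 0.0
```

```bash
python3 - <<'E'
from kin import *
s=st()
sw=np.array([.496,-.2207,.0822]);F=tool(np.pi/3)@np.diag([-1,-1,1])
go(sw,F)
a=cam('side')['frame'][:,:,::-1];b=cam('top')['frame'][:,:,::-1]
c=np.load('cams.npz')
for n_,p in(('Ps',s['position']),('Ps',sw),('Pt',s['position']),('Pt',sw)):print(n_,proj(c[n_],p))
cv2.imwrite('pics/3.png',np.vstack([cv2.resize(a[150:220,340:480],None,fx=4,fy=4,interpolation=2),cv2.resize(b[190:260,400:540],None,fx=4,fy=4,interpolation=2)]))
E
```

```text
5.85 p [ 0.4863 -0.2199  0.0981] f [-1.    0.81  0.27] q [ 0.461  0.751 -0.228  2.49   2.849  0.638 -1.319] w 0.0
tool z [ 0.467 -0.181 -0.866] y [ 0.359  0.933 -0.001]
twist [-0.0066  0.0003 -0.0089] travel [-0.0002  0.0027  0.0185]
Ps [389.47663881 164.5408285 ]
Ps [386.37847506 168.2236463 ]
Pt [451.40676903 230.55707676]
Pt [449.54435849 227.35362297]
```

View pics/3.png

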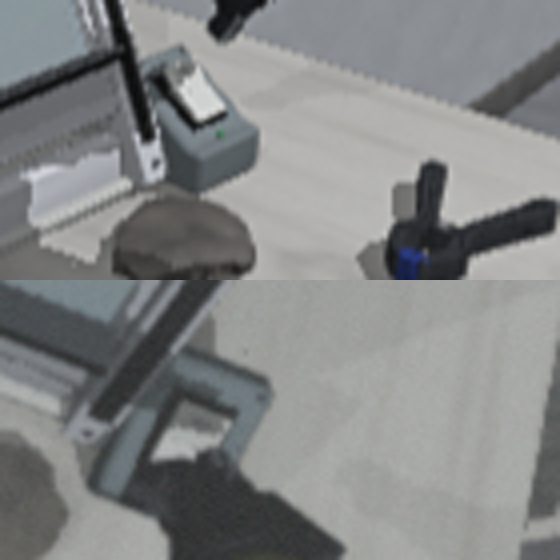

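```bash
python3 - <<'E'
from kin import *
s=st();c=np.load('cams.npz')
f=cam('side');print(np.abs(P(f)-c['Ps']).max())
a=f['frame'][:,:,::-1].copy()
o=cv2.resize(a[100:210,330:480],None,fx=5,fy=5,interpolation=2)
x,y=proj(c['Ps'],s['position']);cv2.circle(o,(int((x+.5-330)*5),int((y+.5-100)*5)),4,(0,0,255),1)
cv2.imwrite('pics/4.png',o)
E
```

```text
5.95 p [ 0.4858 -0.2192  0.0993] f [-0.09 -0.1  -0.06] q [ 0.461  0.748 -0.229  2.492  2.85   0.637 -1.319] w -0.0001
tool z [ 0.467 -0.18  -0.866] y [ 0.358  0.934 -0.001]
0.0
```

View pics/4.png

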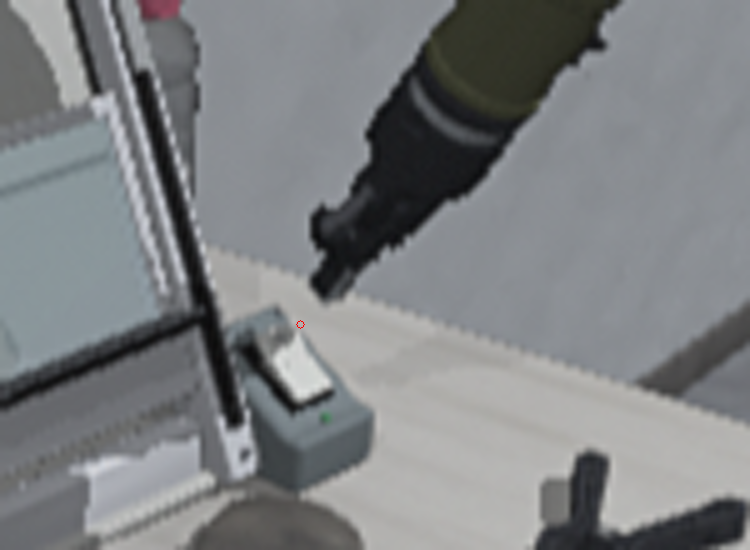

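```bash
python3 - <<'E'
from kin import *
s=st();c=np.load('cams.npz');Ps,Pt=c['Ps'],c['Pt']
f=cam('top');b=f['frame'][:,:,::-1].copy()
o=cv2.resize(b[180:290,400:550],None,fx=5,fy=5,interpolation=2)
x,y=proj(Pt,s['position']);cv2.circle(o,(int((x+.5-400)*5),int((y+.5-180)*5)),4,(0,0,255),1)
cv2.imwrite('pics/5.png',o)
print(tri(Ps,Pt,(395.1,159.1),(452.5,233.7)))
# table scale check: desk known? cabinet base corners etc; roundtrip of tape
E
```

```text
6.0 p [ 0.4859 -0.219   0.0997] f [-0.33  0.24  1.08] q [ 0.461  0.748 -0.229  2.492  2.85   0.637 -1.319] w 0.0003
tool z [ 0.468 -0.18  -0.865] y [ 0.357  0.934 -0.001]
(array([ 0.47173861, -0.21502609,  0.12305956]), [np.float64(1.229249954275354), np.float64(1.860918571881471)])
```

View pics/5.png

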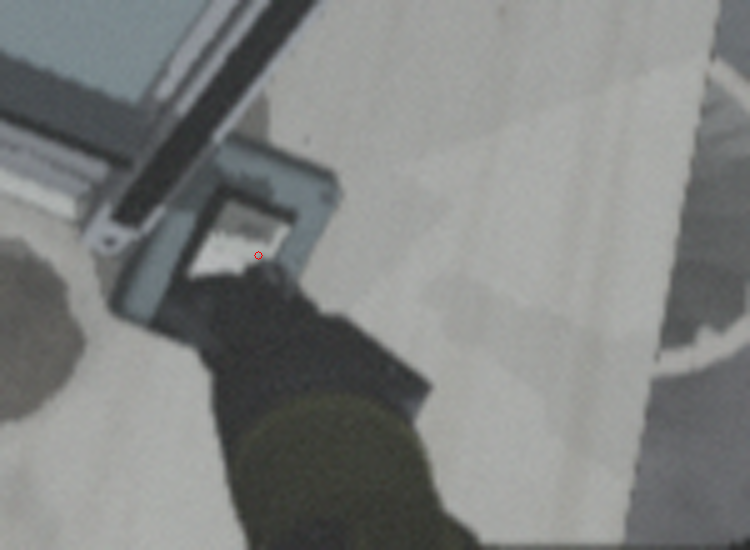

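Call:
{"name": "carry_out", "arguments": {"twist": [[0, 0, 0], [0, 0, 0], [0, 0, 0], [0, 0, 0]], "travel": [[0, 0.001, 0.004], [0, 0.002, 0.008], [0, 0.002, 0.012], [0, 0.002, 0.012]], "fingers": [0, 0, 0, 0]}}

```text
t: 6.55
position: [0.4931, -0.2188, 0.0883]
eef_rot: [0.475, 2.579, -0.127]
ft_force: [0.9, -0.7, -0.2]
grip_width: 0.0003
```

Call:
{"name": "carry_out", "arguments": {"twist": [[0, 0, 0], [0, 0, 0], [0, 0, 0]], "travel": [[0, 0, 0.003], [0, 0, 0.006], [0, 0, 0.006]], "fingers": [0, 0, 0]}}

```text
t: 6.92
position: [0.4958, -0.2199, 0.0832]
eef_rot: [0.475, 2.579, -0.127]
ft_force: [-0.5, 0.4, -0.5]
grip_width: -0.0
```

Call:
{"name": "carry_out", "arguments": {"twist": [[0, 0, 0], [0, 0, 0], [0, 0, 0]], "travel": [[0, 0, 0.002], [0, 0, 0.004], [0, 0, 0.004]], "fingers": [0, 0, 0]}}

```text
t: 7.3
position: [0.4977, -0.2206, 0.0798]
eef_rot: [0.475, 2.579, -0.127]
ft_force: [-0.6, 0.2, 0.7]
grip_width: 0.0001
```

```bash
python3 - <<'E'
from kin import *
s=st();c=np.load('cams.npz');Ps,Pt=c['Ps'],c['Pt']
a=cam('side')['frame'][:,:,::-1];b=cam('top')['frame'][:,:,::-1]
cv2.imwrite('pics/6.png',np.vstack([cv2.resize(a[130:200,340:460],None,fx=4,fy=4,interpolation=2),cv2.resize(b[190:260,400:520],None,fx=4,fy=4,interpolation=2)]))
E
```

```text
7.3 p [ 0.4977 -0.2206  0.0798] f [-0.55  0.19  0.7 ] q [ 0.456  0.801 -0.23   2.468  2.854  0.667 -1.319] w 0.0001
tool z [ 0.468 -0.178 -0.865] y [0.356 0.934 0.   ]
```

View pics/6.png

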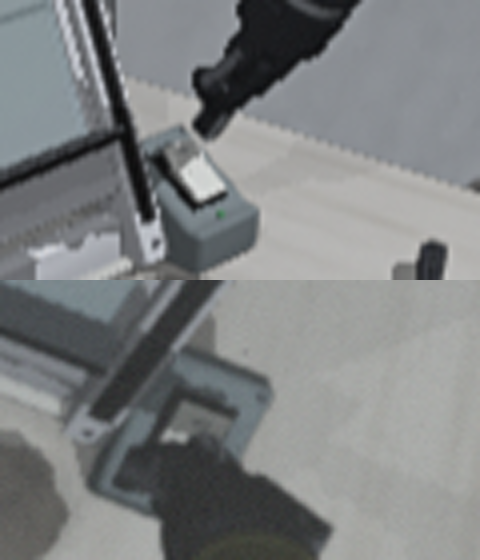

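```bash
python3 - <<'E'
import cv2,numpy as np
b=cv2.imread('pics/top0.png');g=cv2.cvtColor(b,cv2.COLOR_BGR2GRAY).astype(float);g=cv2.GaussianBlur(g,(0,0),1)
pts=[]
for x in list(range(30,150,8))+list(range(180,300,8))+list(range(310,410,8))+list(range(420,505,8)):
    y0=240+ (x-20)*(380-240)/(508-20)
    col=g[int(y0)-14:int(y0)+15,x];d=np.diff(col);i=np.argmin(d);pts.append((x,int(y0)-14+i+.5,d[i]))
pts=np.array(pts);k=pts[:,2]<-8
p=pts[k]
for _ in range(4):
    c=np.polyfit(p[:,0],p[:,1],1);r=p[:,1]-np.polyval(c,p[:,0]);p=p[np.abs(r)<6]
for a,rr in zip(p,p[:,1]-np.polyval(c,p[:,0])):print(int(a[0]),round(a[1],1),round(rr,1))
E
```

```text
30 242.5 0.2
38 244.5 -0.2
46 246.5 -0.5
54 249.5 0.1
62 251.5 -0.2
70 254.5 0.4
78 256.5 0.1
86 258.5 -0.3
94 261.5 0.3
102 263.5 -0.0
110 265.5 -0.4
118 268.5 0.3
126 270.5 -0.1
134 272.5 -0.4
142 275.5 0.2
180 286.5 0.0
188 288.5 -0.4
196 291.5 0.3
204 293.5 -0.1
212 295.5 -0.4
220 298.5 0.2
228 300.5 -0.1
236 302.5 -0.5
244 305.5 0.1
252 307.5 -0.2
260 310.5 0.4
268 312.5 0.1
276 314.5 -0.3
284 317.5 0.4
292 319.5 0.0
310 325.5 0.7
318 327.5 0.3
326 329.5 -0.0
334 332.5 0.6
342 334.5 0.3
350 336.5 -0.1
358 339.5 0.6
366 341.5 0.2
374 343.5 -0.1
382 346.5 0.5
390 348.5 0.1
398 350.5 -0.2
406 352.5 -0.6
420 357.5 0.3
428 359.5 -0.1
436 361.5 -0.4
444 364.5 0.2
452 366.5 -0.1
460 368.5 -0.5
468 371.5 0.2
476 373.5 -0.2
484 375.5 -0.6
492 378.5 0.1
500 380.5 -0.3
```

Call:
{"name": "carry_out", "arguments": {"twist": [[0, 0, 0], [0, 0, 0], [0, 0, 0]], "travel": [[0, 0, 0.003], [0, 0, 0.006], [0, 0, 0.006]], "fingers": [0, 0, 0]}}

```text
t: 7.78
position: [0.5005, -0.2217, 0.0745]
eef_rot: [0.475, 2.579, -0.127]
ft_force: [-0.7, 0.5, 0.1]
grip_width: -0.0002
```

Call:
{"name": "carry_out", "arguments": {"twist": [[0, 0, 0], [0, 0, 0], [0, 0, 0]], "travel": [[0, 0, 0.003], [0, 0, 0.005], [0, 0, 0.005]], "fingers": [0, 0, 0]}}

```text
t: 8.15
position: [0.5028, -0.2226, 0.0703]
eef_rot: [0.475, 2.579, -0.127]
ft_force: [-0.3, 0.0, 0.5]
grip_width: 0.0002
```

```bash
python3 - <<'E'
from kin import *
s=st()
a=cam('side')['frame'][:,:,::-1];b=cam('top')['frame'][:,:,::-1]
cv2.imwrite('pics/7.png',np.vstack([cv2.resize(a[130:200,340:460],None,fx=4,fy=4,interpolation=2),cv2.resize(b[190:260,400:520],None,fx=4,fy=4,interpolation=2)]))
E
```

```text
8.15 p [ 0.5028 -0.2226  0.0703] f [-0.31  0.01  0.48] q [ 0.457  0.826 -0.229  2.455  2.857  0.679 -1.318] w 0.0002
tool z [ 0.468 -0.178 -0.865] y [0.356 0.934 0.   ]
```

View pics/7.png

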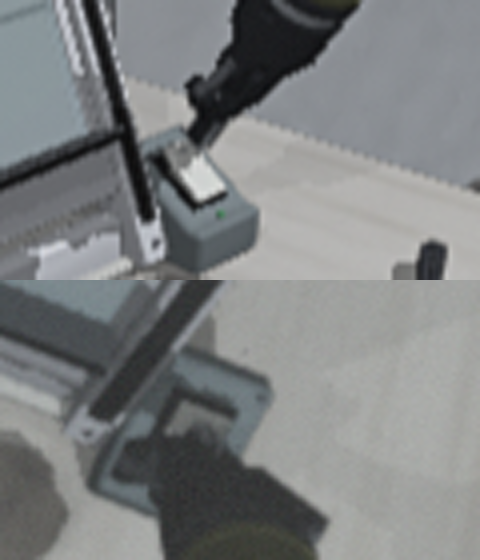

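Call:
{"name": "carry_out", "arguments": {"twist": [[0, 0, 0], [0, 0, 0], [0, 0, 0]], "travel": [[0, 0, 0.002], [0, 0, 0.004], [0, 0, 0.004]], "fingers": [0, 0, 0]}}

```text
t: 8.62
position: [0.5047, -0.2233, 0.0668]
eef_rot: [0.475, 2.579, -0.127]
ft_force: [0.3, 0.3, -0.4]
grip_width: 0.0002
```

Call:
{"name": "carry_out", "arguments": {"twist": [[0, 0, 0], [0, 0, 0], [0, 0, 0]], "travel": [[0, 0, 0.002], [0, 0, 0.003], [0, 0, 0.003]], "fingers": [0, 0, 0]}}

```text
t: 9.0
position: [0.5061, -0.2238, 0.0643]
eef_rot: [0.475, 2.579, -0.127]
ft_force: [-1.2, 0.4, 0.8]
grip_width: -0.0001
```

Call:
{"name": "carry_out", "arguments": {"twist": [[0, 0, 0], [0, 0, 0], [0, 0, 0]], "travel": [[0, 0, 0.002], [0, 0, 0.003], [0, 0, 0.003]], "fingers": [0, 0, 0]}}

```text
t: 9.38
position: [0.5075, -0.2243, 0.0617]
eef_rot: [0.475, 2.579, -0.127]
ft_force: [-0.2, -0.7, -0.6]
grip_width: -0.0001
```

Call:
{"name": "carry_out", "arguments": {"twist": [[0, 0, 0], [0, 0, 0]], "travel": [[0, 0, 0.002], [0, 0, 0.003]], "fingers": [0, 0]}}

```text
t: 9.62
position: [0.5089, -0.2249, 0.0591]
eef_rot: [0.475, 2.579, -0.127]
ft_force: [1.0, -0.3, -0.6]
grip_width: -0.0002
```

```bash
python3 - <<'E'
from kin import *
s=st()
a=cam('side')['frame'][:,:,::-1];b=cam('top')['frame'][:,:,::-1]
cv2.imwrite('pics/8.png',np.vstack([cv2.resize(a[140:200,350:430],None,fx=5,fy=5,interpolation=2),cv2.resize(b[200:260,410:490],None,fx=5,fy=5,interpolation=2)]))
E
```

```text
9.625 p [ 0.5089 -0.2249  0.0591] f [ 1.05 -0.31 -0.62] q [ 0.457  0.854 -0.228  2.439  2.861  0.691 -1.316] w -0.0002
tool z [ 0.469 -0.179 -0.865] y [0.356 0.934 0.   ]
```

View pics/8.png

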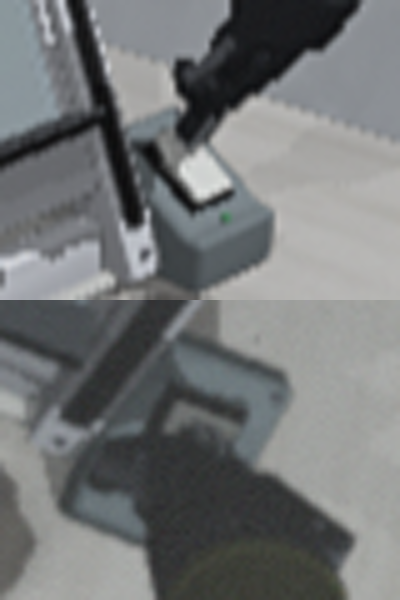

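Call:
{"name": "carry_out", "arguments": {"twist": [[0, 0, 0], [0, 0, 0]], "travel": [[0, 0, 0.002], [0, 0, 0.003]], "fingers": [0, 0]}}

```text
t: 9.98
position: [0.5104, -0.2254, 0.0565]
eef_rot: [0.475, 2.579, -0.127]
ft_force: [1.2, -1.2, -0.2]
grip_width: -0.0003
```

Call:
{"name": "carry_out", "arguments": {"twist": [[0, 0, 0], [0, 0, 0]], "travel": [[0, 0, 0.002], [0, 0, 0.003]], "fingers": [0, 0]}}

```text
t: 10.22
position: [0.5124, -0.2262, 0.0544]
eef_rot: [0.475, 2.577, -0.128]
ft_force: [-0.4, 0.1, 3.4]
grip_width: -0.0002
```

Call:
{"name": "carry_out", "arguments": {"twist": [[0, 0, 0], [0, 0, 0]], "travel": [[0, 0, 0.001], [0, 0, 0.002]], "fingers": [0, 0]}}

```text
t: 10.48
position: [0.5131, -0.2265, 0.0526]
eef_rot: [0.475, 2.578, -0.128]
ft_force: [0.2, -0.4, 3.4]
grip_width: -0.0001
```

Call:
{"name": "carry_out", "arguments": {"twist": [[0, 0, 0], [0, 0, 0]], "travel": [[0, 0, 0.001], [0, 0, 0.002]], "fingers": [0, 0]}}

```text
t: 10.72
position: [0.5141, -0.2269, 0.0516]
eef_rot: [0.474, 2.576, -0.128]
ft_force: [-5.1, 1.3, 19.5]
grip_width: 0.0002
```

Call:
{"name": "carry_out", "arguments": {"twist": [[0, 0, 0], [0, 0, 0]], "travel": [[0, 0, 0.001], [0, 0, 0.002]], "fingers": [0, 0]}}

```text
t: 10.98
position: [0.5143, -0.2269, 0.0514]
eef_rot: [0.472, 2.575, -0.129]
ft_force: [-10.4, 3.9, 36.1]
grip_width: -0.0001
```

Call:
{"name": "carry_out", "arguments": {"twist": [[0, 0, 0], [0, 0, 0]], "travel": [[0, 0, 0.001], [0, 0, 0.002]], "fingers": [0, 0]}}

```text
t: 11.22
position: [0.5144, -0.227, 0.0512]
eef_rot: [0.471, 2.575, -0.129]
ft_force: [-17.3, 6.3, 54.3]
grip_width: -0.0002
```

Call:
{"name": "carry_out", "arguments": {"twist": [[0, 0, 0], [0, 0, 0], [0, 0, 0], [0, 0, 0]], "travel": [[0, 0, -0.015], [0, 0, -0.05], [0, 0, -0.09], [0, 0, -0.1]], "fingers": [0, 0, 0, 0]}}

```text
t: 11.72
position: [0.467, -0.2091, 0.1345]
eef_rot: [0.475, 2.58, -0.128]
ft_force: [-0.5, -0.0, 0.3]
grip_width: -0.0003
```

```bash
python3 - <<'E'
from kin import *
s=st()
a=cam('side')['frame'][:,:,::-1];b=cam('top')['frame'][:,:,::-1]
cv2.imwrite('pics/9.png',np.vstack([cv2.resize(a[120:200,350:450],None,fx=5,fy=5,interpolation=2)[:300],cv2.resize(b[200:260,410:510],None,fx=5,fy=5,interpolation=2)]))
cv2.imwrite('pics/9s.png',a)
E
```

```text
11.725 p [ 0.467  -0.2091  0.1345] f [-0.45 -0.04  0.25] q [ 0.455  0.646 -0.23   2.528  2.83   0.571 -1.318] w -0.0003
tool z [ 0.468 -0.178 -0.866] y [ 0.356  0.934 -0.   ]
```

View pics/9.png

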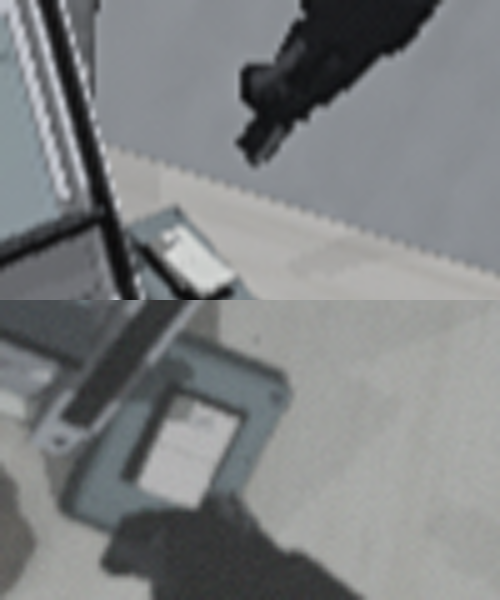

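View pics/9s.png

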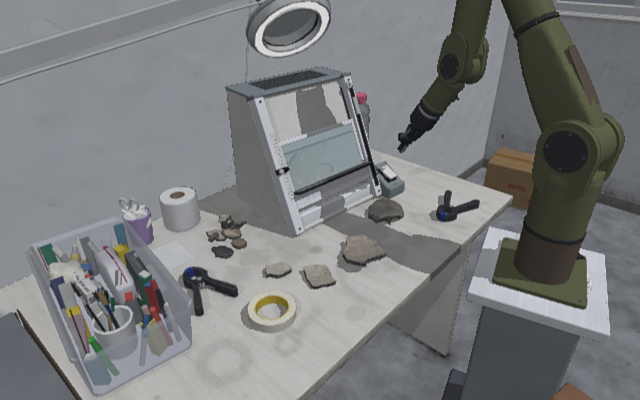

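```bash
python3 - <<'E'
import cv2
a=cv2.imread('pics/side0.png');b=cv2.imread('pics/top0.png')
def grid(im,x0,y0,w,h,k,nm):
    o=cv2.resize(im[y0:y0+h,x0:x0+w],None,fx=k,fy=k,interpolation=cv2.INTER_CUBIC)
    for i in range(0,w,5):
        cv2.line(o,(i*k,0),(i*k,6 if i%10 else 12),(0,0,255),1)
        if i%10==0:cv2.putText(o,str(x0+i),(i*k,24),0,.35,(0,0,255),1)
    for i in range(0,h,5):
        cv2.line(o,(0,i*k),(6,i*k),(0,0,255),1)
        if i%10==0:cv2.putText(o,str(y0+i),(8,i*k+4),0,.35,(0,0,255),1)
    cv2.imwrite(nm,o)
grid(a,275,150,65,60,10,'pics/gs.png');grid(b,305,125,70,60,10,'pics/gt.png')
grid(b,400,195,70,60,10,'pics/gt2.png')
E
```

```text
(no output)
```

View pics/gs.png

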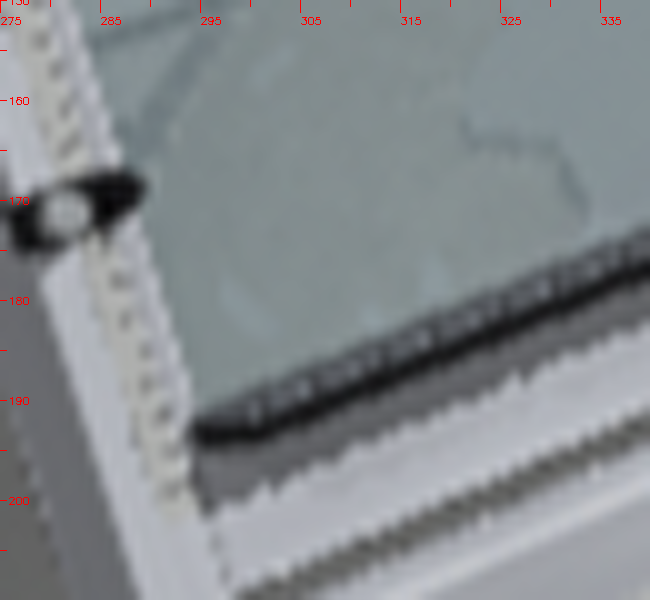

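View pics/gt.png

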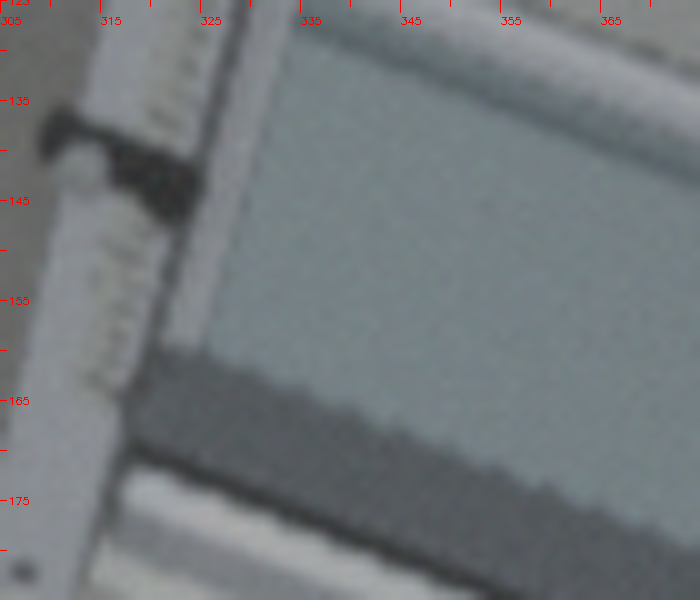

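```bash
python3 - <<'E'
from kin import *
np.set_printoptions(precision=4,suppress=True)
c=np.load('cams.npz');Ps,Pt=c['Ps'],c['Pt']
lr,e=tri(Ps,Pt,(369.9,163.1),(425.8,212.1))
ll,e1=tri(Ps,Pt,(300.5,193.2),(317.6,170.2))
pt,e2=tri(Ps,Pt,(289,168.2),(324.3,144))
print(lr,e,ll,e1,pt,e2,np.linalg.norm(ll-lr),np.degrees(np.arctan2(-(ll-lr)[0],(ll-lr)[1])))
for nm,v in(('ptr-lipL',pt-ll),('lipR-lipL',lr-ll)):print(nm,'u',v@u,'n',v@n,'y',v@yc)
E
```

```text
[ 0.5281 -0.1498  0.124 ] [np.float64(0.06682137754205124), np.float64(0.09871635136907167)] [0.628  0.1179 0.1242] [np.float64(0.043872621767874175), np.float64(0.056299383928269525)] [0.6745 0.1021 0.1847] [np.float64(0.9203317309716342), np.float64(1.2376865424703525)] 0.2857543713890152 -20.46756563184789
ptr-lipL u 0.07551555734926964 n -0.018956908946384476 y 0.00141955787011516
lipR-lipL u -0.0003660939964458731 n 0.0002010967547838925 y -0.28575406611842324
```

View pics/gt2.png

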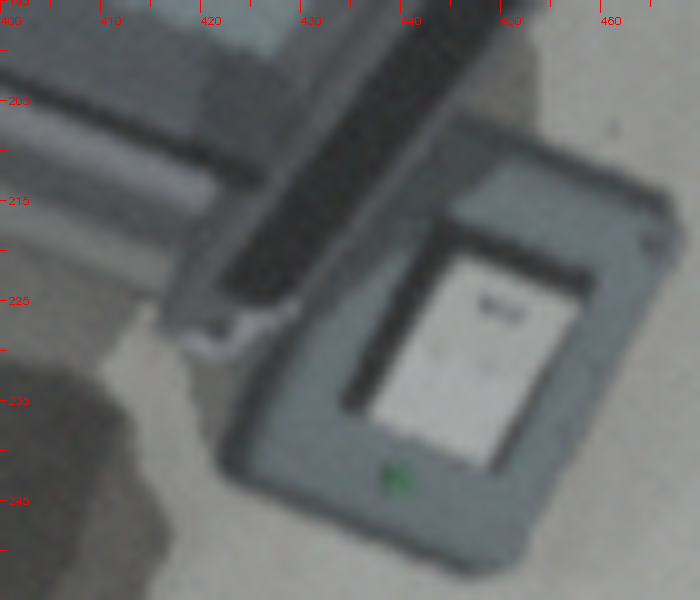

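```bash
cat >> kin.py <<'E'
OFF=.029
M=np.array([.578,-.016,.124])
FL=np.diag([-1,-1,1])
def toolyaw(a,yaw):
    R=tool(a); return Rn.from_rotvec([0,0,yaw]).as_matrix()@R
def tcp(tip,R): return tip+OFF*R[:,2]
E
python3 - <<'E'
from kin import *
np.set_printoptions(precision=2,suppress=True)
for a in (15,20,25,30,35):
  for dy in (-.06,0,.06):
   for yw in (-.3,0,.3):
    R=toolyaw(np.radians(a),yw)@FL
    r=[]
    for t in (-.03,.06):
        tip=M+dy*yc-.024*n+t*u
        o=multi(tcp(tip,R),R,12,3);r.append((len(o),o[0] if o else None))
    if r[0][0] and r[1][0]:print(a,dy,yw,r)
E
```

```text
15 -0.06 -0.3 [(10, array([-0.63,  1.45,  0.17,  2.46,  2.09,  1.47, -2.35])), (10, array([-0.67,  1.27,  0.4 ,  2.47,  2.26,  1.27, -2.28]))]
15 0 -0.3 [(10, array([-0.84,  1.42,  0.34,  2.35,  2.05,  1.17, -2.3 ])), (11, array([-0.73,  1.19,  0.31,  2.35,  2.09,  1.2 , -2.06]))]
15 0.06 -0.3 [(10, array([-0.97,  1.4 ,  0.43,  2.23,  1.94,  0.98, -2.15])), (11, array([-0.97,  1.26,  0.6 ,  2.23,  2.05,  0.85, -2.07]))]
15 0.06 0 [(9, array([-0.78,  1.46,  0.27,  2.45,  2.28,  1.53, -2.36])), (10, array([-0.76,  1.27,  0.42,  2.46,  2.44,  1.39, -2.26]))]
20 -0.06 -0.3 [(10, array([-0.61,  1.38,  0.18,  2.49,  2.17,  1.41, -2.31])), (10, array([-0.68,  1.21,  0.46,  2.48,  2.37,  1.16, -2.27]))]
20 0 -0.3 [(10, array([-0.82,  1.36,  0.35,  2.37,  2.14,  1.11, -2.28])), (11, array([-0.69,  1.11,  0.27,  2.36,  2.12,  1.14, -1.99]))]
20 0.06 -0.3 [(10, array([-0.94,  1.33,  0.41,  2.25,  2.01,  0.94, -2.13])), (11, array([-0.88,  1.14,  0.46,  2.23,  2.03,  0.89, -1.94]))]
20 0.06 0 [(9, array([-0.68,  1.36,  0.16,  2.46,  2.32,  1.53, -2.21])), (10, array([-0.81,  1.24,  0.57,  2.46, 
[... 1278 characters left out ...]
-2.24]))]
35 0 -0.3 [(11, array([-0.74,  1.16,  0.4 ,  2.38,  2.39,  0.85, -2.22])), (11, array([-0.56,  0.9 ,  0.2 ,  2.3 ,  2.16,  0.85, -1.73]))]
35 0 0 [(9, array([-0.02,  1.2 , -0.6 ,  2.53,  2.35,  1.7 , -1.49])), (9, array([-0.18,  0.89, -0.2 ,  2.46,  2.46,  1.21, -1.58]))]
35 0.06 -0.3 [(11, array([-0.81,  1.12,  0.37,  2.26,  2.17,  0.74, -2.01])), (11, array([-0.88,  1.01,  0.63,  2.2 ,  2.25,  0.48, -1.93]))]
35 0.06 0 [(9, array([-0.73,  1.19,  0.41,  2.45,  2.68,  1.09, -2.26])), (9, array([-0.73,  0.99,  0.56,  2.38,  2.81,  0.84, -2.18]))]
35 0.06 0.3 [(6, array([ 0.12,  1.24, -0.72,  2.53,  2.62,  1.68, -1.14])), (7, array([-0.42,  0.94,  0.33,  2.48,  3.07,  1.16, -1.92]))]
```

```bash
cat >> kin.py <<'E'
from scipy.spatial.transform import Slerp
def cart(p0,R0,p1,R1,N):
    S=Slerp([0,1],Rn.from_matrix([R0,R1]))
    return [(p0+(p1-p0)*i/N,S(i/N).as_matrix()) for i in range(1,N+1)]
def elbow(q):
    C=cols(q);return C[:,:3]@L[:3],C[:,:5]@L[:5]
E
cat > sim2.py <<'E'
from kin import *
np.set_printoptions(precision=2,suppress=True)
q0=arm.sense()['q'];p0,R0=fk(q0)
c=np.load('cams.npz')
for a in (20,25,30,35,40):
 for dy in (-.03,0,.03,.06):
  for yw in (-.3,-.15,0):
   R=toolyaw(np.radians(a),yw)@FL;b=M+dy*yc
   q=q0;bad=0;pr=R0;pp=p0
   for (nn,uu,N) in ((.07,-.03,12),(-.024,-.03,6),(-.024,-.016,3),(-.024,.064,8),(-.024,.04,4),(.1,.04,5)):
      pt=tcp(b+nn*n+uu*u,R)
      for p,Rr in cart(pp,pr,pt,R,N):
          q=simstep(q,p,Rr,it=8);bad=max(bad,np.linalg.norm(fk(q)[0]-p)*1e3,Rn.from_matrix(fk(q)[1]@Rr.T).magnitude()*57)
      pp,pr=pt,R
      if uu==.064:qe=q;el=elbow(q)
   if bad<6:print(a,dy,yw,round(bad,1),qe,'elb',el[0],proj(c['Ps'],el[0]),'wr',el[1],proj(c['Ps'],el[1]))
E
python3 sim2.py
cat > sim3.py <<'E'
from kin import *
np.set_printoptions(precision=2,suppress=True)
q0=arm.sense()['q']
c=np.load('cams.npz')
res=[]
for a in (20,25,30,35):
 for dy in (-.03,.03,.07):
  for yw in (-.3,-.15,0):
   R=toolyaw(np.radians(a),yw)@FL;b=M+dy*yc
   sols=multi(tcp(b+.07*n-.03*u,R),R,10,3)
   for qg in sols:
     q=q0;bad=0
     def foll(p,Rr):
        global q,bad
        q=simstep(q,p,Rr,it=8);bad=max(bad,np.linalg.norm(fk(q)[0]-p)*1e3,Rn.from_matrix(fk(q)[1]@Rr.T).magnitude()*57)
     mx=0
     for qq in path([q0,qg],[14]):
        p,Rr=fk(qq);foll(p,Rr)
        t=p-OFF*Rr[:,2];mx=max(mx,-(t-M)@n, .1-t[2])
        if bad>8:break
     b1=bad
     if bad>8: continue
     pp=tcp(b+.07*n-.03*u,R)
     for (nn,uu,N) in ((-.024,-.03,6),(-.024,-.016,3),(-.024,.064,8),(-.024,.04,4),(.1,.04,5)):
      pt=tcp(b+nn*n+uu*u,R)
      for p,Rr in cart(pp,R,pt,R,N): foll(p,Rr)
      pp=pt
      if uu==.064:qe=q;el=elbow(q)
     res.append((bad,b1,mx,a,dy,yw,qg,qe,el))
res.sort(key=lambda r:r[0])
for r in res[:12]:
   print(np.round(r[:6],3),'\n  goal',r[6].tolist(),'\n  ',r[7],'elb',r[8][0],proj(c['Ps'],r[8][0]),'wr',r[8][1],proj(c['Ps'],r[8][1]))
E
python3 sim3.py
```

```text
[ 0.    0.    0.   35.    0.03 -0.3 ] 
  goal [-0.5909700297808309, 1.0143043124907019, -0.24522877892067219, 2.4742616249312595, 1.8681748630206738, 1.2424056709748208, -1.8753603848269351] 
   [-0.39  0.87 -0.15  2.23  1.95  1.05 -1.47] elb [0.41 0.15 0.71] [389.42 -46.9 ] wr [0.41 0.16 0.37] [371.23 129.1 ]
[ 0.    0.    0.   35.    0.03 -0.3 ] 
  goal [-0.6645388489623568, 1.0121793076621115, -0.12071877342885382, 2.478475361671173, 1.9149738749464666, 1.1504012093392764, -1.923445026359497] 
   [-0.4   0.87 -0.13  2.23  1.95  1.03 -1.47] elb [0.4  0.15 0.71] [389.52 -46.95] wr [0.41 0.16 0.37] [371.23 129.1 ]
[ 0.    0.    0.   35.    0.03 -0.3 ] 
  goal [-0.6465265160883493, 1.011974939618501, -0.15123782792736473, 2.477442325872975, 1.902835223847922, 1.1727160875554175, -1.9110733040789816] 
   [-0.4   0.87 -0.14  2.23  1.95  1.04 -1.47] elb [0.4  0.15 0.71] [389.5  -46.94] wr [0.41 0.16 0.37] [371.23 129.1 ]
[ 0.    0.    0.   35.    0.07 -0.15] 
  goal [-0.7570757915418057, 1.023387246965147, -0.0014931943991136503, 2.499538264890654, 2.0862192531453863, 1.115915764845478, 
[... 1925 characters left out ...]
-1.56] elb [0.42 0.17 0.68] [377.78 -31.2 ] wr [0.39 0.17 0.34] [378.45 142.93]
[ 0.    0.    0.01 30.    0.07 -0.15] 
  goal [-0.8957683995647199, 1.1201821234816816, 0.16556713091737021, 2.5167836779006825, 2.1302266483029477, 1.1053138793788513, -2.148817099700272] 
   [-0.44  0.93 -0.14  2.28  2.11  1.17 -1.57] elb [0.42 0.18 0.68] [377.92 -31.16] wr [0.39 0.17 0.34] [378.45 142.93]
[ 0.    0.    0.   30.    0.07 -0.15] 
  goal [-0.7412019742660193, 1.093085311130411, -0.10276164890453479, 2.5079084178417297, 1.9977397598734516, 1.2928137568039508, -2.0026129572797795] 
   [-0.42  0.93 -0.17  2.28  2.1   1.19 -1.55] elb [0.42 0.17 0.68] [377.63 -31.2 ] wr [0.39 0.17 0.34] [378.45 142.93]
```

```bash
python3 - <<'E'
from kin import *
np.set_printoptions(precision=3,suppress=True)
q0=arm.sense()['q']
R=toolyaw(np.radians(22),-.3)@FL;b=M+.03*yc
g,e=ik(tcp(b+.07*n-.03*u,R),R,np.array([-.73,1.155,-.143,2.48,1.82,1.3555,-2.05]));print(g,e)
rows(path([q0,g],[14]))
q=q0
for qq in path([q0,g],[14]):q=simstep(q,*fk(qq),it=8)
print(q)
E
```

```text
[-0.773  1.198 -0.106  2.474  1.802  1.374 -2.098] 3.357342768494271e-15
[ 0.485 -0.193  0.123] z [ 0.47 -0.2  -0.86] step deg 2.8 q [ 0.37  0.69 -0.22  2.52  2.76  0.63 -1.37]
[ 0.499 -0.177  0.112] z [ 0.47 -0.22 -0.85] step deg 2.7 q [ 0.28  0.73 -0.21  2.52  2.68  0.69 -1.43]
[ 0.511 -0.16   0.101] z [ 0.47 -0.25 -0.84] step deg 2.6 q [ 0.19  0.77 -0.2   2.51  2.61  0.74 -1.49]
[ 0.521 -0.144  0.092] z [ 0.48 -0.28 -0.83] step deg 2.6 q [ 0.1   0.81 -0.19  2.51  2.54  0.8  -1.54]
[ 0.528 -0.128  0.084] z [ 0.48 -0.32 -0.82] step deg 2.7 q [ 0.02  0.84 -0.19  2.51  2.46  0.86 -1.6 ]
[ 0.534 -0.113  0.077] z [ 0.49 -0.35 -0.8 ] step deg 2.8 q [-0.07  0.88 -0.18  2.5   2.39  0.92 -1.65]
[ 0.538 -0.097  0.073] z [ 0.51 -0.39 -0.77] step deg 3.0 q [-0.16  0.92 -0.17  2.5   2.32  0.97 -1.71]
[ 0.541 -0.082  0.071] z [ 0.52 -0.43 -0.73] step deg 3.2 q [-0.25  0.96 -0.16  2.5   2.24  1.03 -1.76]
[ 0.543 -0.067  0.071] z [ 0.55 -0.47 -0.69] step deg 3.5 q [-0.33  1.   -0.15  2.49  2.17  1.09 -1.82]
[ 0.544 -0.051  0.074] z [ 0.58 -0.5  -0.65] step deg 3.8 q [-0.42  1.04 -0.14  2.49  2.1  
[... 388 characters left out ...]
.2  -0.11  2.47  1.8   1.37 -2.1 ]
[[0.02, -0.01, 0.05], [0.04, -0.02, 0.09], [0.06, -0.04, 0.12], [0.09, -0.06, 0.15], [0.12, -0.09, 0.18], [0.14, -0.12, 0.2], [0.17, -0.17, 0.21], [0.2, -0.21, 0.22], [0.22, -0.27, 0.23], [0.24, -0.33, 0.23], [0.25, -0.41, 0.23], [0.25, -0.48, 0.22], [0.24, -0.57, 0.21], [0.22, -0.66, 0.19]]
[[-0.003, 0.021, 0.015], [-0.004, 0.042, 0.028], [-0.003, 0.061, 0.04], [-0.001, 0.08, 0.049], [0.002, 0.097, 0.057], [0.005, 0.114, 0.063], [0.009, 0.13, 0.066], [0.012, 0.145, 0.066], [0.015, 0.16, 0.064], [0.018, 0.175, 0.059], [0.02, 0.191, 0.051], [0.021, 0.207, 0.039], [0.023, 0.224, 0.025], [0.025, 0.242, 0.007]]
[-0.697  1.199 -0.23   2.47   1.764  1.483 -2.058]
```

Call:
{"name": "carry_out", "arguments": {"twist": [[0.02, -0.01, 0.05], [0.04, -0.02, 0.09], [0.06, -0.04, 0.12], [0.09, -0.06, 0.15], [0.12, -0.09, 0.18], [0.14, -0.12, 0.2], [0.17, -0.17, 0.21], [0.2, -0.21, 0.22], [0.22, -0.27, 0.23], [0.24, -0.33, 0.23], [0.25, -0.41, 0.23], [0.25, -0.48, 0.22], [0.24, -0.57, 0.21], [0.22, -0.66, 0.19], [0.22, -0.66, 0.19]], "travel": [[-0.003, 0.021, 0.015], [-0.004, 0.042, 0.028], [-0.003, 0.061, 0.04], [-0.001, 0.08, 0.049], [0.002, 0.097, 0.057], [0.005, 0.114, 0.063], [0.009, 0.13, 0.066], [0.012, 0.145, 0.066], [0.015, 0.16, 0.064], [0.018, 0.175, 0.059], [0.02, 0.191, 0.051], [0.021, 0.207, 0.039], [0.023, 0.224, 0.025], [0.025, 0.242, 0.007], [0.025, 0.242, 0.007]], "fingers": [0, 0, 0, 0, 0, 0, 0, 0, 0, 0, 0, 0, 0, 0, 0]}}

```text
t: 13.7
position: [0.5374, 0.026, 0.1118]
eef_rot: [0.626, 1.877, -0.425]
ft_force: [-0.2, 0.4, -1.0]
grip_width: 0.0001
```

```bash
cat > look.py <<'E'
from kin import *
import sys
np.set_printoptions(precision=4,suppress=True)
c=np.load('cams.npz')
def mk(im,x0,y0,w,h,k,P_,pts):
    o=cv2.resize(im[y0:y0+h,x0:x0+w],None,fx=k,fy=k,interpolation=cv2.INTER_CUBIC)
    for p,col in pts:
        x,y=proj(P_,p);cv2.circle(o,(int((x+.5-x0)*k),int((y+.5-y0)*k)),4,col,1)
    return o
s=st();R=Rn.from_rotvec(s['eef_rot']).as_matrix()
tip=s['position']-OFF*R[:,2];print('tip rel M: n',(tip-M)@n,'u',(tip-M)@u,'y',(tip-M)@yc)
a=cam('side')['frame'][:,:,::-1];b=cam('top')['frame'][:,:,::-1]
pts=[(s['position'],(0,0,255)),(tip,(0,255,255)),(M,(0,255,0))]
cv2.imwrite(sys.argv[1],np.vstack([mk(a,270,110,150,90,4,c['Ps'],pts)[:300],mk(b,300,140,150,75,4,c['Pt'],pts)]))
cv2.imwrite('pics/raw_s.png',a);cv2.imwrite('pics/raw_t.png',b)
E
python3 look.py pics/10.png
```

```text
13.7 p [0.5374 0.026  0.1118] f [-0.2   0.42 -1.02] q [-0.698  1.209 -0.235  2.466  1.769  1.493 -2.058] w 0.0001
tool z [ 0.74  -0.558 -0.374] y [ 0.601  0.799 -0.002]
tip rel M: n 0.07056523888512133 u -0.03435208501103489 y 0.03288033191841047
```

View pics/10.png

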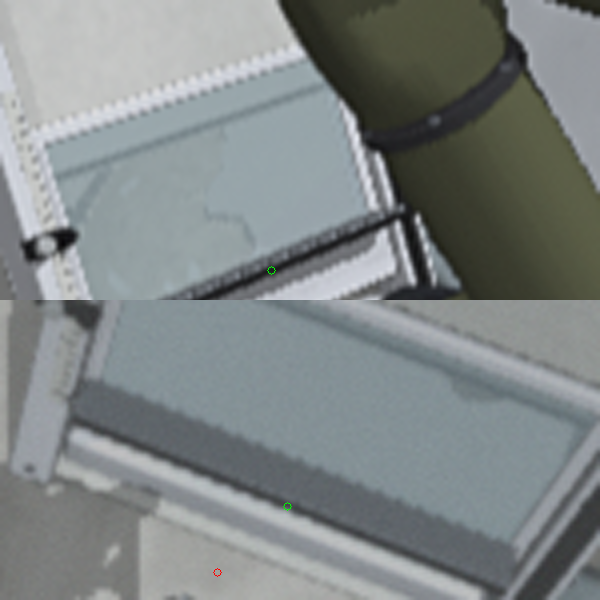

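View the wider region.

```bash
python3 - <<'E'
from kin import *
c=np.load('cams.npz');s=arm.sense();R=Rn.from_rotvec(s['eef_rot']).as_matrix();tip=s['position']-OFF*R[:,2]
a=cv2.imread('pics/raw_s.png');b=cv2.imread('pics/raw_t.png')
def mk(im,x0,y0,w,h,k,P_,pts):
    o=cv2.resize(im[y0:y0+h,x0:x0+w],None,fx=k,fy=k,interpolation=cv2.INTER_CUBIC)
    for p,col in pts:
        x,y=proj(P_,p);cv2.circle(o,(int((x+.5-x0)*k),int((y+.5-y0)*k)),3,col,1)
    return o
pts=[(s['position'],(0,0,255)),(tip,(0,255,255))]
cv2.imwrite('pics/11.png',np.vstack([mk(a,270,150,200,75,4,c['Ps'],pts),mk(b,280,180,200,75,4,c['Pt'],pts)]))
E
```

```text
(no output)
```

View pics/11.png

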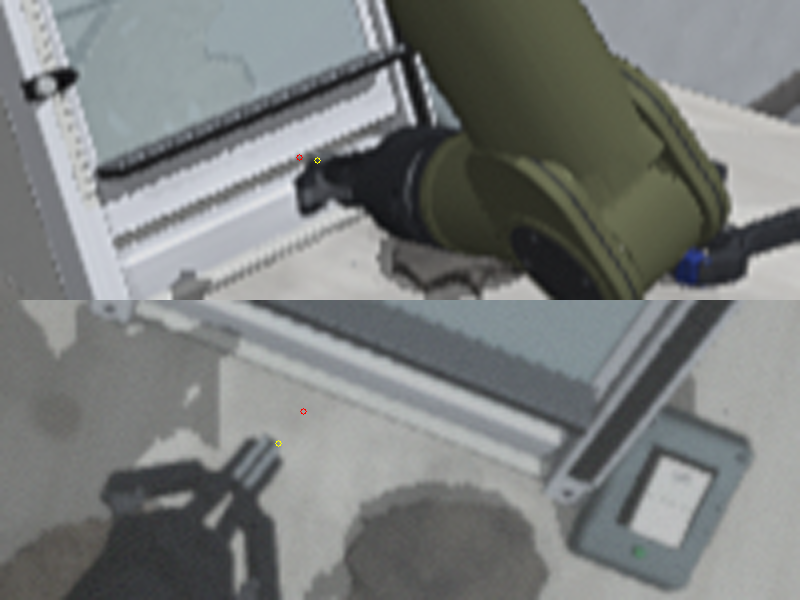

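View pics/raw_s.png

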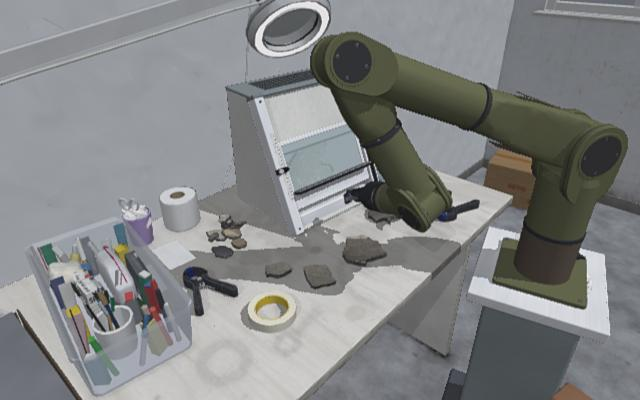

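```bash
python3 - <<'E'
from kin import *
np.set_printoptions(precision=4,suppress=True)
c=np.load('cams.npz');Ps,Pt=c['Ps'],c['Pt'];s=arm.sense();R=Rn.from_rotvec(s['eef_rot']).as_matrix()
for A,B in(((345.8,196),(345.5,214.5)),((345.3,194),(346.5,214)),):
    X,e=tri(Ps,Pt,A,B);print(X,e,X-s['position'],'tool',R.T@(X-s['position']))
a=cv2.imread('pics/raw_s.png');b=cv2.imread('pics/raw_t.png')
o=np.hstack([cv2.resize(a[175:215,330:370],None,fx=10,fy=10,interpolation=2),cv2.resize(b[205:245,325:365],None,fx=10,fy=10,interpolation=2)])
cv2.imwrite('pics/12.png',o)
E
```

```text
[0.5214 0.0467 0.1066] [np.float64(0.24140008894059906), np.float64(0.3159008921684801)] [-0.0164  0.024  -0.0073] tool [ 0.017   0.0092 -0.0229]
[0.523  0.0449 0.1116] [np.float64(0.5510356190937802), np.float64(0.7245642843661196)] [-0.0148  0.0222 -0.0023] tool [ 0.0115  0.0087 -0.0226]
```

View pics/12.png

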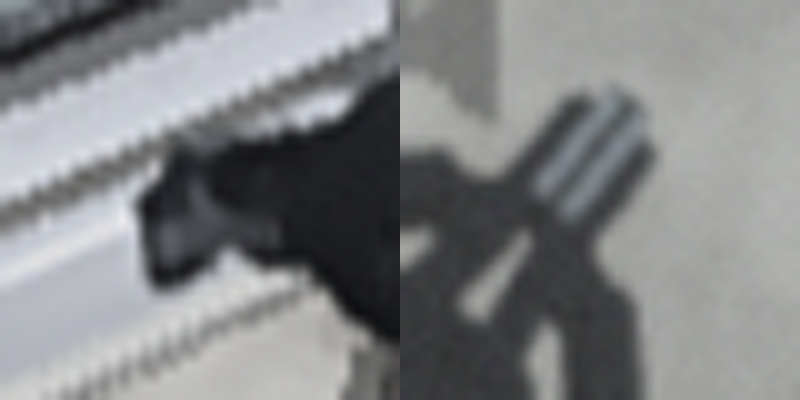

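```bash
python3 - <<'E'
from kin import *
np.set_printoptions(precision=4,suppress=True)
c=np.load('cams.npz');Ps,Pt=c['Ps'],c['Pt'];s=arm.sense();R=Rn.from_rotvec(s['eef_rot']).as_matrix()
for A,B in(((349.5,195.5),(347,215)),((349,193),(347,215))):
    X,e=tri(Ps,Pt,A,B);print(X,e,X-s['position'],'tool',R.T@(X-s['position']))
# previous pose(s): first measure
Rp=np.c_[np.cross([.357,.934,-.001],[.468,-.18,-.865]),[.357,.934,-.001],[.468,-.18,-.865]]
print('prev tool',Rp.T@np.array([-.0142,.004,.0234]))
print('tri res effect', tri(Ps,Pt,(395.1,159.1),(451,234)))
E
```

```text
[0.5161 0.0417 0.1077] [np.float64(1.0303414345628588), np.float64(1.34865007356643)] [-0.0216  0.019  -0.0062] tool [ 0.0165  0.0021 -0.0243]
[0.5163 0.0427 0.1161] [np.float64(0.6236353825598271), np.float64(0.820395805357779)] [-0.0215  0.0201  0.0021] tool [ 0.0089  0.003  -0.028 ]
prev tool [ 0.001  -0.0014 -0.0276]
tri res effect (array([ 0.4706, -0.2107,  0.1251]), [np.float64(1.2791748528902165), np.float64(1.9343113517869062)])
```

```bash
python3 - <<'E'
from kin import *
np.set_printoptions(precision=4,suppress=True)
s=arm.sense();R=Rn.from_rotvec(s['eef_rot']).as_matrix();q=s['q']
p0=s['position']
for d in (-.03,-.06,-.078,-.09):
    dp=.008*u+d*n
    print(d,R.T@dp, np.round(p0+dp,3))
print('u',R.T@u,'n',R.T@n)
for p,Rr in cart(p0,R,p0+.008*u-.09*n,R,6)+cart(p0+.008*u-.09*n,R,p0+.1*u-.09*n,R,8): q=simstep(q,p,Rr,it=8);print(np.round(q,2),np.linalg.norm(fk(q)[0]-p))
E
```

```text
-0.03 [-0.0059  0.0089  0.0292] [0.566 0.012 0.108]
-0.06 [-0.0038  0.0168  0.058 ] [0.592 0.003 0.096]
-0.078 [-0.0026  0.0215  0.0754] [ 0.607 -0.003  0.088]
-0.09 [-0.0018  0.0247  0.0869] [ 0.617 -0.007  0.083]
u [-0.992   0.1207  0.0376] n [-0.0685 -0.2635 -0.9622]
[-0.67  1.21 -0.22  2.45  1.8   1.49 -2.04] 3.692639165456277e-16
[-0.64  1.21 -0.2   2.42  1.83  1.49 -2.01] 1.855505511214126e-16
[-0.61  1.21 -0.19  2.4   1.87  1.48 -1.98] 2.9181018990391474e-16
[-0.59  1.22 -0.17  2.37  1.9   1.47 -1.95] 2.036065864674698e-16
[-0.57  1.22 -0.16  2.34  1.92  1.46 -1.92] 3.1480332384026013e-16
[-0.54  1.22 -0.15  2.31  1.95  1.45 -1.9 ] 2.830524433501838e-16
[-0.54  1.2  -0.14  2.31  1.95  1.44 -1.87] 2.604628232417064e-16
[-0.53  1.17 -0.14  2.31  1.96  1.43 -1.85] 1.6302709355362946e-16
[-0.52  1.14 -0.14  2.31  1.96  1.41 -1.82] 3.231618034892086e-16
[-0.52  1.12 -0.13  2.31  1.96  1.4  -1.8 ] 3.925231146709438e-17
[-0.51  1.09 -0.13  2.3   1.96  1.39 -1.77] 1.7457904046571e-16
[-0.5   1.07 -0.12  2.3   1.97  1.37 -1.74] 3.8283582482295026e-16
[-0.5   1.04 -0.12  2.29  1.97  1.35 -1.71] 1.7457904046571e-16
[-0.49  1.01 -0.11  2.29  1.97  1.34 -1.68] 2.7755575615628914e-17
```

Insert partway (60 mm), then look.

Call:
{"name": "carry_out", "arguments": {"twist": [[0, 0, 0], [0, 0, 0], [0, 0, 0], [0, 0, 0]], "travel": [[-0.006, 0.005, 0.015], [-0.005, 0.009, 0.03], [-0.004, 0.017, 0.058], [-0.004, 0.017, 0.058]], "fingers": [0, 0, 0, 0]}}

```text
t: 14.3
position: [0.5932, 0.0001, 0.0972]
eef_rot: [0.636, 1.87, -0.43]
ft_force: [0.8, -0.4, 0.3]
grip_width: 0.0002
```

```bash
sed -i "s/^cv2.imwrite(sys.argv\[1\].*/cv2.imwrite(sys.argv[1],np.vstack([mk(a,280,150,160,60,5,c['Ps'],pts),mk(b,300,160,160,60,5,c['Pt'],pts)]))/" look.py; python3 look.py pics/13.png
```

```text
14.3 p [0.5932 0.0001 0.0972] f [ 0.78 -0.39  0.31] q [-0.58   1.207 -0.171  2.363  1.9    1.47  -1.938] w 0.0002
tool z [ 0.737 -0.566 -0.37 ] y [0.609 0.793 0.001]
tip rel M: n 0.008719118149727445 u -0.02175395493620286 y 0.028317505517590998
```

View pics/13.png

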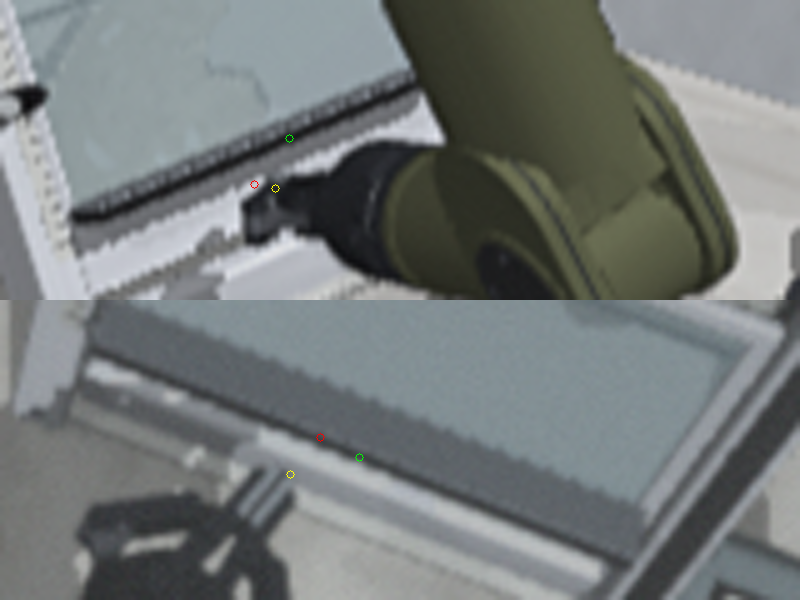

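Call:
{"name": "carry_out", "arguments": {"twist": [[0, 0, 0], [0, 0, 0], [0, 0, 0], [0, 0, 0]], "travel": [[0.0, 0.003, 0.01], [0.001, 0.005, 0.019], [0.002, 0.007, 0.027], [0.002, 0.007, 0.027]], "fingers": [0, 0, 0, 0]}}

```text
t: 14.9
position: [0.6161, -0.0065, 0.0851]
eef_rot: [0.631, 1.872, -0.427]
ft_force: [-1.0, 0.8, -0.2]
grip_width: 0.0001
```

```bash
python3 look.py pics/14.png
```

```text
14.9 p [ 0.6161 -0.0065  0.0851] f [-1.05  0.76 -0.16] q [-0.543  1.218 -0.148  2.312  1.951  1.454 -1.893] w 0.0001
tool z [ 0.739 -0.562 -0.371] y [0.606 0.796 0.   ]
tip rel M: n -0.01785837093333714 u -0.022658557806682852 y 0.029978220765877663
```

View pics/14.png

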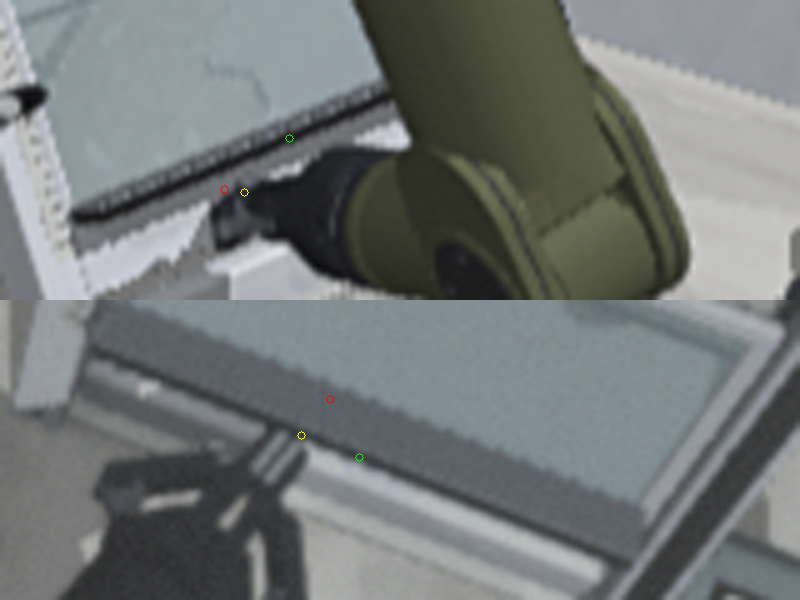

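Call:
{"name": "carry_out", "arguments": {"twist": [[0, 0, 0], [0, 0, 0], [0, 0, 0], [0, 0, 0]], "travel": [[0.0, 0.001, 0.004], [0.001, 0.002, 0.007], [0.001, 0.002, 0.01], [0.001, 0.002, 0.01]], "fingers": [0, 0, 0, 0]}}

```text
t: 15.5
position: [0.6241, -0.0101, 0.0807]
eef_rot: [0.631, 1.873, -0.427]
ft_force: [0.7, -0.6, 1.0]
grip_width: -0.0002
```

Call:
{"name": "carry_out", "arguments": {"twist": [[0, 0, 0], [0, 0, 0], [0, 0, 0]], "travel": [[-0.004, 0, 0], [-0.008, 0.001, 0], [-0.008, 0.001, 0]], "fingers": [0, 0, 0]}}

```text
t: 15.88
position: [0.6272, -0.0108, 0.0886]
eef_rot: [0.631, 1.873, -0.426]
ft_force: [0.2, 0.1, 0.5]
grip_width: -0.0001
```

```bash
python3 look.py pics/15.png
```

```text
15.875 p [ 0.6272 -0.0108  0.0886] f [0.21 0.11 0.5 ] q [-0.525  1.204 -0.137  2.295  1.97   1.439 -1.863] w -0.0001
tool z [ 0.739 -0.561 -0.372] y [0.605 0.796 0.   ]
tip rel M: n -0.02720795661134713 u -0.014509597289736066 y 0.02979694311516063
```

View pics/15.png

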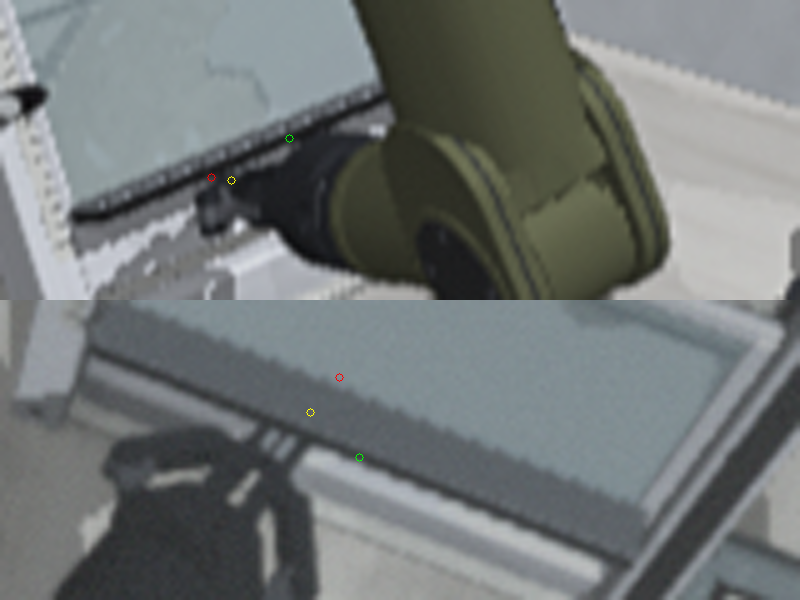

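Call:
{"name": "carry_out", "arguments": {"twist": [[0, 0, 0], [0, 0, 0], [0, 0, 0]], "travel": [[-0.003, 0, 0], [-0.006, 0.001, 0], [-0.006, 0.001, 0]], "fingers": [0, 0, 0]}}

```text
t: 16.35
position: [0.6294, -0.0115, 0.0938]
eef_rot: [0.631, 1.873, -0.427]
ft_force: [0.2, -1.2, -0.8]
grip_width: -0.0001
```

Call:
{"name": "carry_out", "arguments": {"twist": [[0, 0, 0], [0, 0, 0], [0, 0, 0]], "travel": [[-0.003, 0, 0], [-0.006, 0.001, 0], [-0.006, 0.001, 0]], "fingers": [0, 0, 0]}}

```text
t: 16.73
position: [0.6319, -0.0123, 0.0998]
eef_rot: [0.631, 1.872, -0.427]
ft_force: [0.2, -0.3, -1.0]
grip_width: 0.0001
```

Call:
{"name": "carry_out", "arguments": {"twist": [[0, 0, 0], [0, 0, 0], [0, 0, 0]], "travel": [[-0.003, 0, 0], [-0.006, 0.001, 0], [-0.006, 0.001, 0]], "fingers": [0, 0, 0]}}

```text
t: 17.1
position: [0.6344, -0.0127, 0.1054]
eef_rot: [0.631, 1.872, -0.427]
ft_force: [-0.6, -0.9, -0.8]
grip_width: -0.0001
```

```bash
python3 look.py pics/16.png
```

```text
17.1 p [ 0.6344 -0.0127  0.1054] f [-0.57 -0.92 -0.77] q [-0.516  1.163 -0.131  2.293  1.972  1.417 -1.824] w -0.0001
tool z [ 0.739 -0.562 -0.371] y [0.605 0.796 0.   ]
tip rel M: n -0.026788152838242048 u 0.003835381478436068 y 0.030544030265100528
```

View pics/16.png

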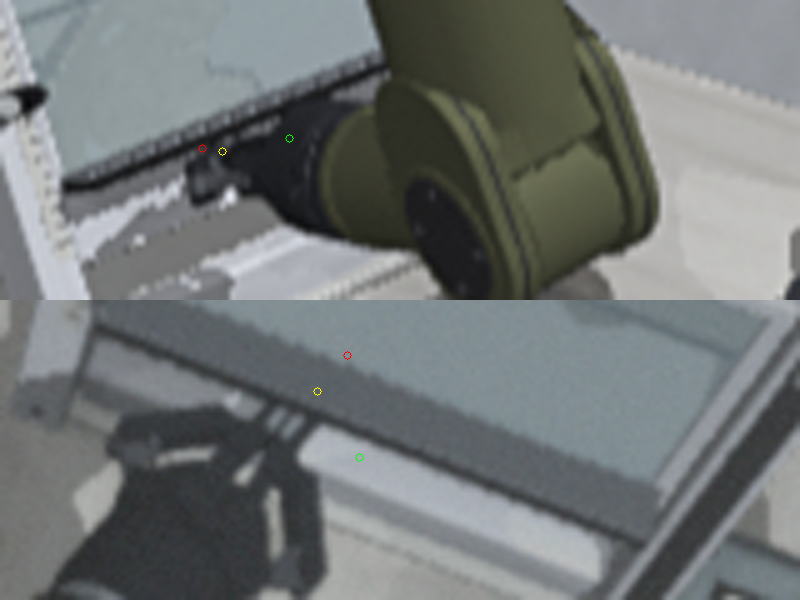

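Call:
{"name": "carry_out", "arguments": {"twist": [[0, 0, 0], [0, 0, 0], [0, 0, 0], [0, 0, 0], [0, 0, 0], [0, 0, 0], [0, 0, 0], [0, 0, 0], [0, 0, 0], [0, 0, 0]], "travel": [[-0.005, 0.001, 0], [-0.01, 0.001, 0.0], [-0.015, 0.002, 0.001], [-0.02, 0.002, 0.001], [-0.025, 0.003, 0.001], [-0.03, 0.004, 0.001], [-0.035, 0.004, 0.001], [-0.039, 0.005, 0.001], [-0.042, 0.005, 0.001], [-0.042, 0.005, 0.001]], "fingers": [0, 0, 0, 0, 0, 0, 0, 0, 0, 0]}}

```text
t: 18.45
position: [0.6506, -0.0187, 0.1441]
eef_rot: [0.631, 1.872, -0.427]
ft_force: [-0.4, -0.4, -0.1]
grip_width: 0.0001
```

```bash
python3 look.py pics/17.png; python3 - <<'E'
import cv2
a=cv2.imread('pics/raw_s.png')
o=cv2.resize(a[150:200,270:320],None,fx=12,fy=12,interpolation=cv2.INTER_CUBIC)
for i in range(0,50,5):
    cv2.putText(o,str(270+i),(i*12,10),0,.35,(0,0,255),1);cv2.putText(o,str(150+i),(0,i*12+4),0,.35,(0,0,255),1)
cv2.imwrite('pics/18.png',o)
E
```

```text
18.45 p [ 0.6506 -0.0187  0.1441] f [-0.44 -0.4  -0.13] q [-0.493  1.068 -0.117  2.283  1.978  1.364 -1.729] w 0.0001
tool z [ 0.74  -0.562 -0.371] y [0.605 0.796 0.   ]
tip rel M: n -0.02613495697385311 u 0.04622672840446389 y 0.03055527000940484
```

View pics/17.png

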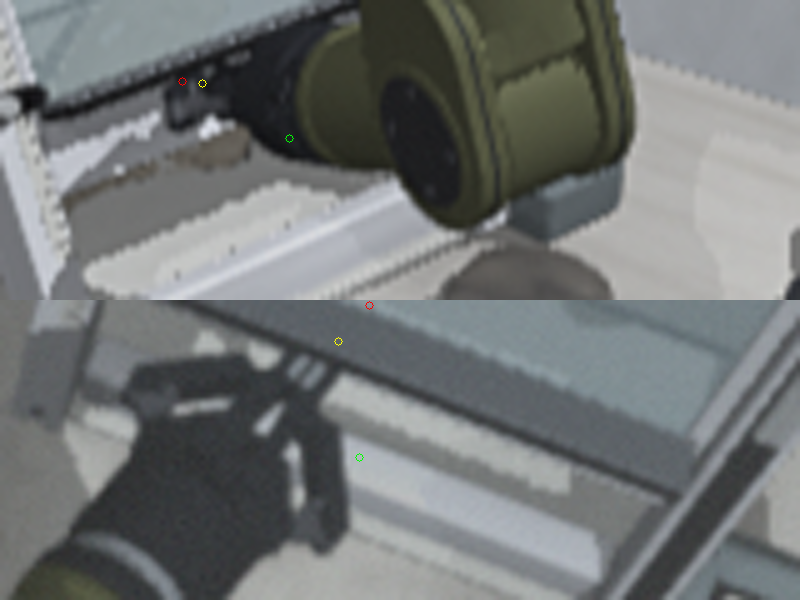

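View pics/18.png

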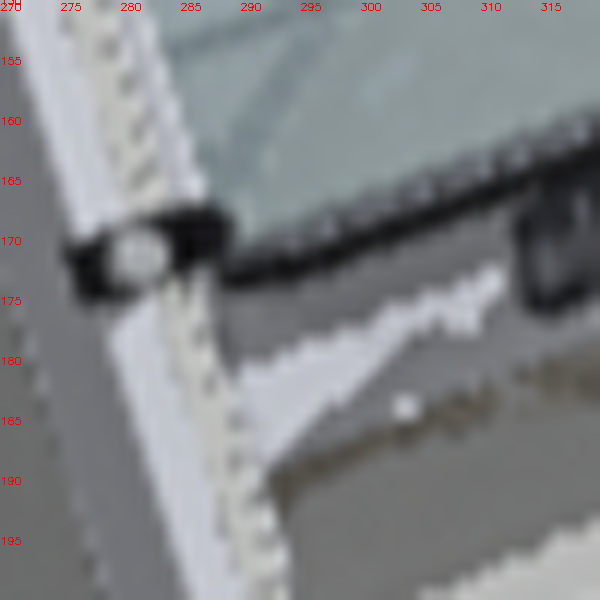

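```bash
cat > meas.py <<'E'
from kin import *
c=np.load('cams.npz');Ps=c['Ps']
ll=np.array([.628,.1179,.1242]);ptp=np.array([.6745,.1021,.1847])
def prof(im,lo,hi,ts=np.arange(.006,.045,.003)):
    g=cv2.cvtColor(im,cv2.COLOR_BGR2GRAY).astype(np.float32)
    ss=np.arange(lo,hi,.0005);out=[];lw=[]
    for t in ts:
        uv=np.array([proj(Ps,ll-t*yc+s*u) for s in ss],np.float32)
        v=cv2.remap(g,uv[:,:1],uv[:,1:],cv2.INTER_CUBIC).ravel()
        i=np.argmin(v);out.append(ss[i])
        # lower edge: going down from min, half level
        j=i
        half=(v[i]+v[max(0,i-24):i].max())/2 if i>0 else 0
        while j>0 and v[j]<half:j-=1
        lw.append(ss[j])
    return np.array(out),np.array(lw)
if __name__=='__main__':
    a0=cv2.imread('pics/side0.png');m0,l0=prof(a0,-.02,.02)
    a1=cam('side')['frame'][:,:,::-1].copy()
    import sys
    g=float(sys.argv[1]);m1,l1=prof(a1,g-.02,g+.02)
    print('min0',np.round(np.median(m0)*1e3,1),'low0',np.round(np.median(l0)*1e3,1))
    print('disp',np.round((m1-m0)*1e3,1),'med',np.median(m1-m0)*1e3,'low edge now',np.median(l1)*1e3,'disp low',np.median(l1-l0)*1e3)
E
python3 meas.py .058; python3 - <<'E'
from kin import *
c=np.load('cams.npz');ll=np.array([.628,.1179,.1242])
for s in (0,.05,.055,.06,.065,.08):print(s,proj(c['Ps'],ll+s*u),'ptr-level',proj(c['Ps'],ll+s*u-.019*n))
E
```

```text
min0 1.0 low0 -2.5
disp [60.5 60.  60.  60.5 61.  61.5 60.5 60.5 61.  60.5 60.5 60.5 60.5] med 60.500000000000014 low edge now 58.00000000000002 disp low 60.500000000000014
0 [300.46154166 193.21175182] ptr-level [296.56453362 193.48311994]
0.05 [295.10859804 176.07132046] ptr-level [291.24978757 176.55548843]
0.055 [294.56906953 174.34371934] ptr-level [290.71416079 174.84950047]
0.06 [294.02876453 172.61363184] ptr-level [290.17777263 173.14108749]
0.065 [293.48768135 170.8810526 ] ptr-level [289.64062146 171.43024431]
0.08 [291.85974597 165.66831047] ptr-level [288.02457362 166.28308166]
```

Call:
{"name": "carry_out", "arguments": {"twist": [[0, 0, 0], [0, 0, 0], [0, 0, 0], [0, 0, 0], [0, 0, 0], [0, 0, 0], [0, 0, 0]], "travel": [[-0.004, 0.001, 0], [-0.008, 0.001, 0.0], [-0.012, 0.002, 0.001], [-0.015, 0.002, 0.001], [-0.017, 0.002, 0.001], [-0.018, 0.002, 0.001], [-0.018, 0.002, 0.001]], "fingers": [0, 0, 0, 0, 0, 0, 0]}}

```text
t: 19.48
position: [0.658, -0.0212, 0.1599]
eef_rot: [0.63, 1.872, -0.426]
ft_force: [0.3, 0.3, -1.4]
grip_width: 0.0003
```

```bash
python3 look.py pics/19.png; python3 meas.py .078; python3 - <<'E'
import cv2
a=cv2.imread('pics/raw_s.png')
o=cv2.resize(a[150:200,270:320],None,fx=12,fy=12,interpolation=cv2.INTER_CUBIC)
for i in range(0,50,5):
    cv2.putText(o,str(270+i),(i*12,10),0,.35,(0,0,255),1);cv2.putText(o,str(150+i),(0,i*12+4),0,.35,(0,0,255),1)
cv2.imwrite('pics/20.png',o)
E
```

```text
19.475 p [ 0.658  -0.0212  0.1599] f [ 0.33  0.26 -1.44] q [-0.482  1.029 -0.111  2.274  1.98   1.339 -1.686] w 0.0003
tool z [ 0.74  -0.561 -0.371] y [0.604 0.797 0.   ]
tip rel M: n -0.026502772415219734 u 0.06387603445039287 y 0.030785506375179298
min0 1.0 low0 -2.5
disp [78.5 77.5 77.5 78.  78.5 79.  78.  78.  78.5 78.  78.  77.5 78. ] med 78.0 low edge now 75.50000000000001 disp low 78.0
```

View pics/20.png

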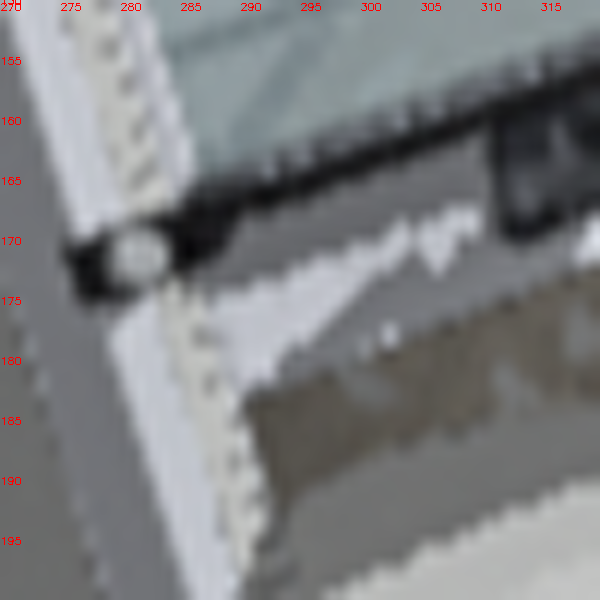

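View pics/19.png

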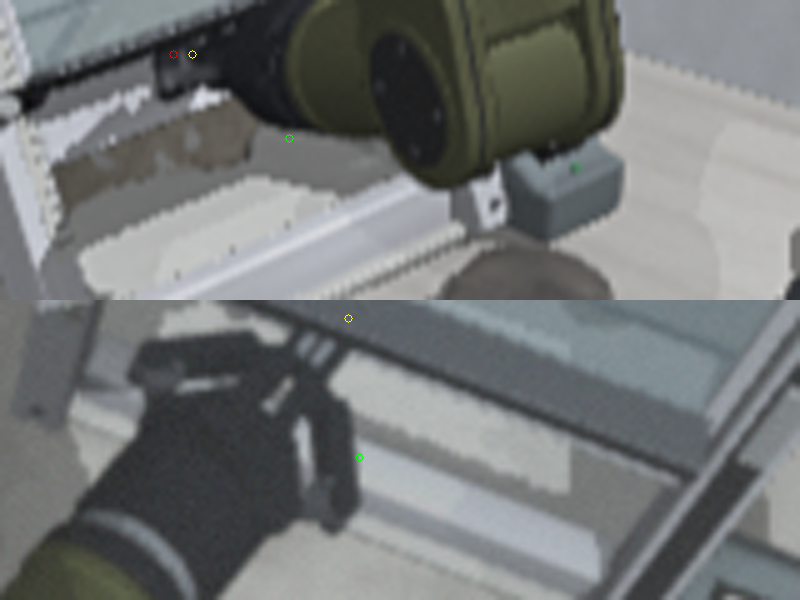

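Call:
{"name": "carry_out", "arguments": {"twist": [[0, 0, 0], [0, 0, 0], [0, 0, 0], [0, 0, 0], [0, 0, 0], [0, 0, 0], [0, 0, 0]], "travel": [[0.004, 0, 0], [0.01, -0.001, 0], [0.01, -0.005, -0.015], [0.01, -0.011, -0.035], [0.008, -0.018, -0.06], [0.005, -0.025, -0.085], [0.005, -0.025, -0.085]], "fingers": [0, 0, 0, 0, 0, 0, 0]}}

```text
t: 20.5
position: [0.5773, 0.0089, 0.1873]
eef_rot: [0.627, 1.875, -0.425]
ft_force: [0.5, 0.0, 0.2]
grip_width: -0.0001
```

```bash
python3 look.py pics/21.png; python3 meas.py .078; python3 - <<'E'
import cv2
a=cv2.imread('pics/raw_s.png')
cv2.imwrite('pics/22.png',cv2.resize(a[100:300,200:440],None,fx=3,fy=3,interpolation=cv2.INTER_CUBIC))
E
```

```text
20.5 p [0.5773 0.0089 0.1873] f [0.48 0.   0.23] q [-0.622  0.992 -0.182  2.442  1.82   1.401 -1.823] w -0.0001
tool z [ 0.741 -0.559 -0.373] y [ 0.602  0.798 -0.001]
tip rel M: n 0.0631310523464185 u 0.052337448630438654 y 0.03082075497903033
min0 1.0 low0 -2.5
disp [78.5 77.5 77.5 78.  78.5 79.  78.  78.  78.5 78.  78.  77.5 78. ] med 78.0 low edge now 75.50000000000001 disp low 78.0
```

View pics/22.png

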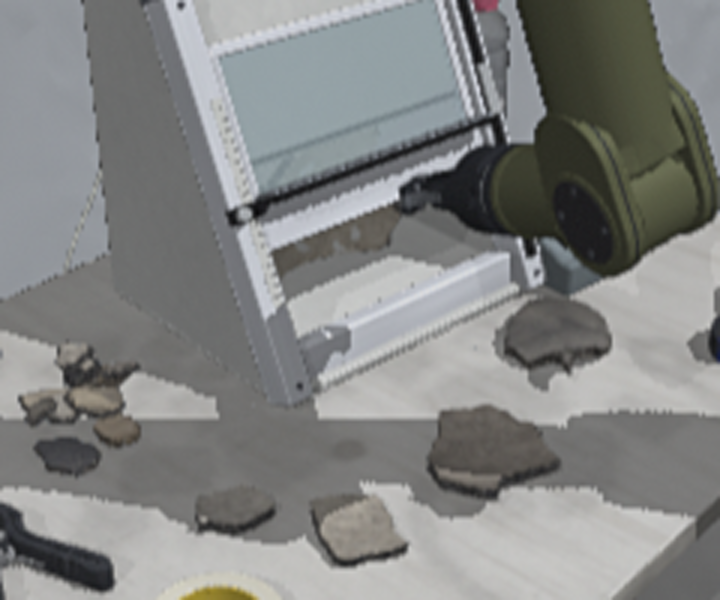

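View pics/raw_t.png

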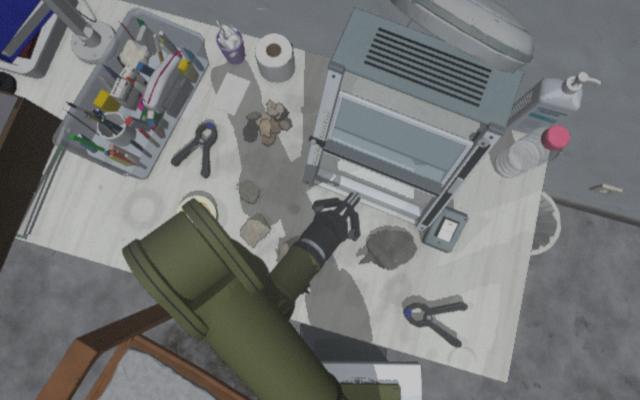

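```bash
python3 -c "
from plant import arm
print(arm.hand_in())"
```

```text
the job is handed in; nothing more can be done
None
```

I switched the fan on with the sash still down. Then, with shut fingertips beneath the lip, I pushed the sash up to the pointer and withdrew. I handed the job in at about 20.6 s.

**Final checks**
- **Sash:** it has moved 78 mm up the slope, the same reading before and after letting go. In the side view the lip's lower edge is within about 1–2 mm of the pointer's tip.
- **Switch:** the top view shows the rocker's upper half pressed flat.
- **Surroundings:** by eye in the last side and top pictures, the sherds, tape and pointer are where they started (the arm hid part of the tape in the top view). The arm is about 60 mm clear of the lip, with wrist force under 1 N.

**What disagreed or went wrong**
- **Tip position:** the fingertips seen in the cameras, and felt on contact with the switch, were about 27–30 mm short of the reported TCP along the tool. I worked from the cameras and the force reading.
- **Press force:** at the switch's end stop the last press step reached about 57 N, more than I intended, before I backed off. That is under the 120 N wrist limit. It is over the 40 N limit for the arm or gripper body, but only the fingertips should have been touching the switch.
- **Lip contact:** the push on the lip barely showed in the wrist force, so my evidence for contact is that the sash moved with the fingers.

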